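# Put the anvil dies back in their beech blocks

### The arm

A 6-joint arm with a two-finger parallel gripper is mounted at the origin on the work surface. World frame = base frame: x ahead of the robot, y to its left, z up, the work surface at z = 0. Lengths are in m, angles in rad, forces in N, time in s.
With the tool pointing down it reaches from about 0.425 to 0.95 m from the base axis. Payload 3.5 kg.
Tool frame: the origin (TCP) lies midway between the tips of the shut fingers; the grasp point (between the pads) lies 19 mm behind it; x points along the fingers, y is the direction in which the jaws open and shut, and the axes are right-handed (so a half turn about x gives the same grasp; the last joint's range is limited). The gripper opens to 85 mm and grips with 20 to 120 N. Pads are 22 mm wide; open, the fingers measure 114 mm over their backs; the gripper's body (76 mm by 85 mm) begins 54 mm behind the grasp point. The pads swing forward as they close: fully open they stand 13 mm farther back than shut.
Start: joints at [-1.368, 0.286, 1.577, -0, 1.279, -0.15], TCP at [0.233, -0.633, 0.231] pointing down, gripper open.
Joint ranges: [-2.77, 2.77], [-0.9, 2.22], [0.21, 2.48], [-1.53, 4.67], [0.24, 2.81], [-2.84, 2.84]. Speed limits (rad/s): [2.79, 2.79, 3.14, 3.14, 3.14, 3.14].

### API

Orientations are given as a 3x3 rotation matrix whose columns are the frame's x, y, z axes.
In Python, from station import robot gives the robot as it stands. The module is installed in compiled form; this text tells all that it offers.
- The arm moves only by the shell command python3 -m pendant 'ROWS' [OPENING] [FORCE]. ROWS is JSON, a list of rows, each a list of 4 numbers: the shift along the world's x, y, z in m, then the turn about the world's z in degrees. A call has exactly 5 rows; each row shifts and turns the commanded pose from where the row before left it; what a row does not reach is not made up. A row lasts 1/8 s, in which the tool goes at most 62.5 mm and 10.7 degrees, less where a joint would pass 70% of its speed; a pose out of reach is approached as far as the arm can. A call with a gripper value outside its range is refused whole. OPENING is the finger opening in m, from 0 to 0.0854, set as the call begins (- or left out, the last holds). The fingers move at their own pace and stop on an object; FORCE is the grip in N (left out, the last holds). Time passes only in rows, so rows that do not move let the fingers close, or fill a call up. It gives the time, the measured TCP pose, the force and the opening at its end, in the units of the state.
- robot.get_obs(): the state, without advancing time (a new reading comes with each control period).
- robot.snapshot(name): name is "scene" or "top" or "wrist"; returns the picture (384x512x3 uint8, red, green, blue); there is no depth.
- robot.get_calibration(name): a dict with "vertical_fov" (degrees; the focal length in pixels is half the picture's height over the tangent of half this angle, whatever the lens; pixels are square), "cx", "cy" (the principal point, pixels), "world_from_camera" (4x4, takes a point from camera to world coordinates). Camera axes: x right, y down, z forward; pixel columns grow to the right and rows downward; lengths in m; the calibration is good to about 2 mm. A picture is of the moment at which its call begins: read the wrist's pose just before it. get_calibration takes no time and is no camera call; for the wrist camera it gives the pose at the moment of the call.
- robot.finish_job(): hands the job in, once; it reports no verdict.
The state is a dict: "time": time; "joint_pos": joint angles; "qd": joint speeds; "joint_torque": joint torques, N m; "eef_pos": TCP position; "ee_rot": TCP orientation; "ft_force": force on the tool from outside, world axes, zero at the start; "moment": the same for the moment, N m; "opening": finger opening in m.
Only numpy, scipy, OpenCV 4.12 (cv2) and the standard library are available. Lean on these libraries where they do the work, as an engineer would, in place of code of your own. Each camera call takes 0.05 s, during which the arm holds its last target.

### The job

The setting job is finished: put the four steel anvil dies away, each standing upright, face up and fully down in the recess of the beech block cut for its shape and size. Set them in rather than dropping them, and leave the cup of grommets and the round-nose pliers where they are.

Things in the scene. Friction and masses are not known exactly. Their poses are not given: they have to be found in the camera images.
- die_small: small round bare-steel anvil die, standing upright, 40 mm high: a foot flange 32 mm in diameter and 10 mm high, and above it a plain cylindrical body 24 mm in diameter from 10 to 40 mm height, to be gripped there; dished working face on top; about 150 g. Origin: centre of the underside of the foot; z up.
- die_medium: medium round bare-steel anvil die, standing upright, 40 mm high: a foot flange 48 mm in diameter and 10 mm high, and above it a plain cylindrical body 36 mm in diameter from 10 to 40 mm height, to be gripped there; dished working face on top; about 360 g. Origin: centre of the underside of the foot; z up.
- die_large: large round bare-steel anvil die, standing upright, 40 mm high: a foot flange 64 mm in diameter and 10 mm high, and above it a plain cylindrical body 50 mm in diameter from 10 to 40 mm height, to be gripped there; dished working face on top; about 660 g. Origin: centre of the underside of the foot; z up.
- die_oval: oval (straight-sided, round-ended) bare-steel anvil die, standing upright, 40 mm high: a foot flange 60 mm along x, 36 mm along y, 10 mm high, and above it a straight-walled body 48 mm along x, 24 mm along y from 10 to 40 mm height, to be gripped there across its 24 mm; about 420 g. Origin: centre of the underside of the foot; x along its length, z up.
- seat_small: small square beech block, 66 x 66 mm and 24 mm high, screwed to the bench, with one round flat-floored recess 42 mm in diameter and 10 mm deep in the middle of its top, lined with dark felt (floor 14 mm above the bench). Cut for the small round die, with 5 mm play all round. Origin: centre of the underside; z up; x, y along the sides.
- seat_medium: medium square beech block, 82 x 82 mm and 24 mm high, screwed to the bench, with one round flat-floored recess 58 mm in diameter and 10 mm deep in the middle of its top, lined with dark felt (floor 14 mm above the bench). Cut for the medium round die, with 5 mm play all round. Origin: centre of the underside; z up; x, y along the sides.
- seat_large: large square beech block, 98 x 98 mm and 24 mm high, screwed to the bench, with one round flat-floored recess 74 mm in diameter and 10 mm deep in the middle of its top, lined with dark felt (floor 14 mm above the bench). Cut for the large round die, with 5 mm play all round. Origin: centre of the underside; z up; x, y along the sides.
- seat_oval: oblong beech block, 94 mm along x, 70 mm along y and 24 mm high, screwed to the bench, with one oblong flat-floored recess with cut-off corners, 70 mm along x, 46 mm along y and 10 mm deep in the middle of its top, lined with dark felt (floor 14 mm above the bench). Cut for the oval die, lengthwise along x, either end first, with 5 mm play all round. Origin: centre of the underside; z up.
- cup: green enamel cup full of brass grommets, 77 mm across the rim and 62 mm high, with a small handle on its +y side reaching 62 mm from the axis; it stands loose on the bench and must be left alone. Origin: centre of the underside; z up.
- plier: chrome round-nose pliers lying flat and loose on the bench, 140 mm long, 53 mm across the handles and 12 mm thick; must be left alone. Origin: at the rivet, on the underside; jaws to +x (65 mm), handles to -x (77 mm), z up.
Things that resemble listed ones, but are neither listed nor needed, are in the scene too. What is shaped like the die_medium but green is not meant.

How it is judged:
By the outcome, as a careful person would: the job done as asked, in the order asked, and still so for the second after the job is handed in, with the robot touching nothing.
It also fails if it takes over 112 s, if anything falls off the work surface, if the arm or the gripper's body presses on something with over 40 N, if the wrist force passes 120 N, or if a joint passes its speed limit or range.

## Working session

There is one attempt and no reset: what is moved stays moved. The work goes in short steps, Python scripts to look and compute and a shell command to move; the robot and the scene stay as the last step left them, time stands still between calls to the robot, and variables do not carry over. Pictures are saved under pics/ and viewed, and the job is handed in when it is done.

```bash
mkdir -p pics
cat > h.py <<'E'
import numpy as np, cv2
from station import robot
def snap(n,f):
    c=robot.get_calibration(n); im=robot.snapshot(n); cv2.imwrite('pics/'+f+'.png',im[:,:,::-1]); 
    np.savez('pics/'+f+'.npz',im=im,T=c['world_from_camera'],v=c['vertical_fov'],cx=c['cx'],cy=c['cy']); return im
def ray(f,u,v,z):
    d=np.load('pics/'+f+'.npz'); F=192/np.tan(np.radians(d['v'])/2); T=d['T']
    r=T[:3,:3]@np.array([(u-d['cx'])/F,(v-d['cy'])/F,1]); o=T[:3,3]; return o+r*(z-o[2])/r[2]
E
python3 - <<'E'
from h import *
for n in('scene','top','wrist'):
    c=robot.get_calibration(n);print(n,c); snap(n,n+'0')
o=robot.get_obs();print(o)
for n in('scene','top'):
    i=cv2.imread(f'pics/{n}0.png');cv2.imwrite(f'pics/{n}0b.png',cv2.resize(i,(800,600),interpolation=cv2.INTER_CUBIC))
E
```

```text
scene {'vertical_fov': 55.82025755526428, 'cx': 252.77308456469868, 'cy': 189.5863334239807, 'world_from_camera': array([[ 0.29042526,  0.48224459, -0.8264946 ,  1.22010404],
       [ 0.95687713, -0.15202195,  0.24753886, -0.23727132],
       [-0.00627105, -0.86274532, -0.50559983,  0.49258431],
       [ 0.        ,  0.        ,  0.        ,  1.        ]])}
top {'vertical_fov': 42.07054074949292, 'cx': 257.96952784283775, 'cy': 193.32131717284756, 'world_from_camera': array([[-2.79980531e-02, -9.95008189e-01,  9.57852382e-02,
         3.71940988e-01],
       [-9.99606565e-01,  2.80302811e-02, -1.00932461e-03,
         6.62712101e-04],
       [-1.68060090e-03, -9.57758120e-02, -9.95401512e-01,
         1.50645288e+00],
       [ 0.00000000e+00,  0.00000000e+00,  0.00000000e+00,
         1.00000000e+00]])}
wrist {'vertical_fov': 62.03835421379122, 'cx': 258.4476997140469, 'cy': 194.46541428999475, 'world_from_camera': array([[ 0.34493848, -0.90165967, -0.26082042,  0.29899431],
       [-0.93862335, -0.33191908, -0.09389319, -0.60806304],
       [-0.00191157,  0.27719951, -0.96081048,  0
[... 154 characters left out ...]
8e+00, -1.62048286e-05,
        1.27858677e+00, -1.49981555e-01]), 'qd': array([-0.00068768, -0.0039586 , -0.00412881,  0.00278997,  0.00072274,
       -0.00140145]), 'joint_torque': array([ 8.68775642e-04, -4.06605434e+01, -2.93139499e+01, -1.95512653e-04,
        3.99997298e-03, -2.70050009e-06]), 'eef_pos': array([ 0.2331334 , -0.6329201 ,  0.23022444]), 'ee_rot': array([[-3.89333363e-04,  3.45487222e-01, -9.38423374e-01],
       [ 1.81661070e-03, -9.38421652e-01, -3.45487342e-01],
       [-9.99998274e-01, -1.83925969e-03, -2.62256926e-04]]), 'ft_force': array([-0.02854571, -0.0493886 , -0.24157817]), 'moment': array([-0.01525539, -0.01266552,  0.03527119]), 'opening': 0.0854404427738162}
```

View pics/top0b.png

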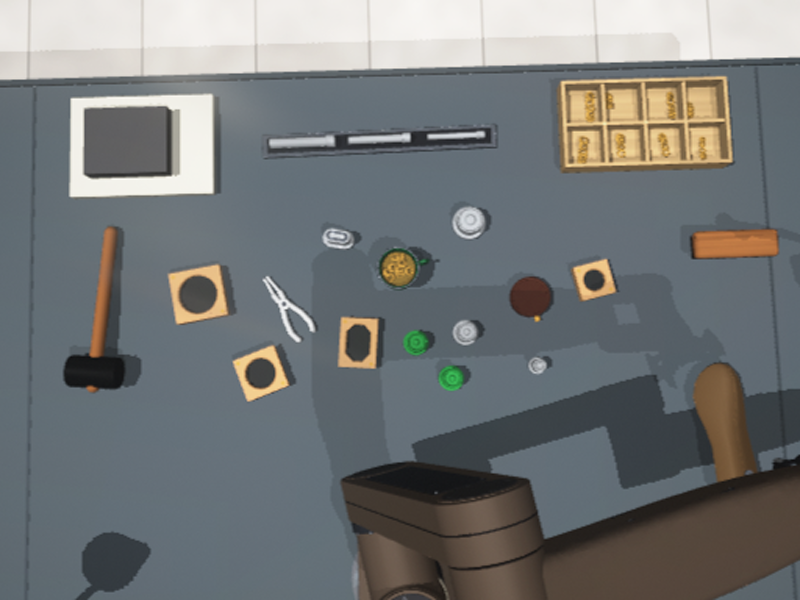

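View pics/scene0b.png

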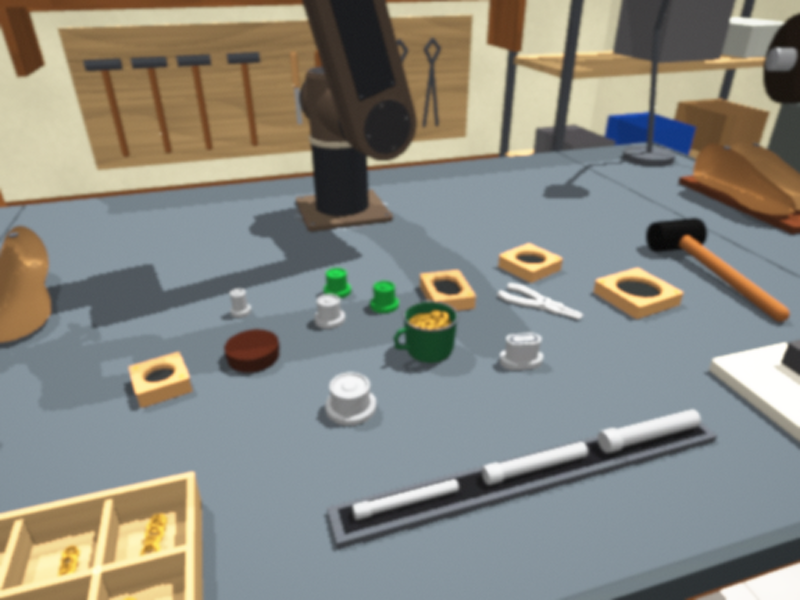

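View pics/wrist0.png

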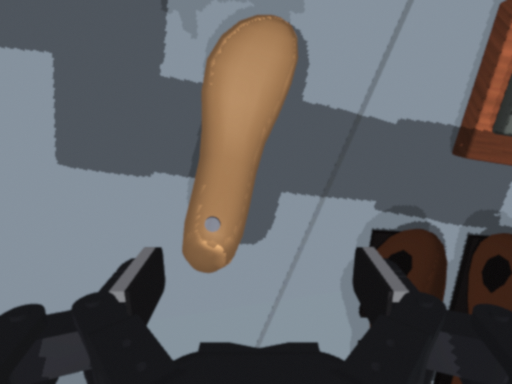

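Run:
```python
from h import *
i=cv2.imread('pics/top0.png')
for n,(x0,y0,x1,y1) in {'a':(195,125,325,255),'b':(95,155,255,265)}.items():
    pass
a=cv2.resize(i[125:255,190:400],None,fx=3.8,fy=3.8,interpolation=cv2.INTER_NEAREST);cv2.imwrite('pics/cropA.png',a)
hsv=cv2.cvtColor(i,cv2.COLOR_BGR2HSV)
roi=np.zeros(i.shape[:2],np.uint8);roi[125:262,95:400]=255
# dies: bright, low saturation
m=((hsv[...,2]>135)&(hsv[...,1]<45)).astype(np.uint8)*255&roi
w=cv2.inRange(hsv,(8,70,140),(28,255,255))&roi
for nm,mm in(('steel',m),('wood',w)):
    mm=cv2.morphologyEx(mm,cv2.MORPH_CLOSE,np.ones((3,3)))
    cs,_=cv2.findContours(mm,cv2.RETR_EXTERNAL,cv2.CHAIN_APPROX_NONE)
    for c in cs:
        if cv2.contourArea(c)<40: continue
        r=cv2.minAreaRect(c)
        z=0.024 if nm=='wood' else 0.02
        ctr=ray('top0',*r[0],z)
        bx=np.array([ray('top0',*p,z)[:2] for p in cv2.boxPoints(r)])
        e=[bx[1]-bx[0],bx[2]-bx[1]]
        print(nm,np.round(r[0],1),ctr.round(4),'sides mm',[round(np.linalg.norm(k)*1e3) for k in e],'ang',[round(np.degrees(np.arctan2(k[1],k[0]))%180,1) for k in e],'R',round(np.hypot(*ctr[:2]),3))
```

```text
steel [343.2 233.6] [ 0.3878 -0.2503  0.02  ] sides mm [29, 32] ang [np.float64(151.1), np.float64(61.7)] R 0.462
steel [297.  212.5] [ 0.4543 -0.1155  0.02  ] sides mm [42, 45] ang [np.float64(88.4), np.float64(177.9)] R 0.469
steel [181.5 196.8] [0.5109 0.2281 0.02  ] sides mm [51, 142] ang [np.float64(127.6), np.float64(37.4)] R 0.559
steel [215.5 152. ] [0.6437 0.1237 0.02  ] sides mm [57, 37] ang [np.float64(88.4), np.float64(178.8)] R 0.655
steel [299. 142.] [ 0.6672 -0.1291  0.02  ] sides mm [61, 61] ang [np.float64(88.4), np.float64(177.8)] R 0.68
wood [166.4 238.4] [0.3883 0.2737 0.024 ] sides mm [84, 84] ang [np.float64(109.0), np.float64(19.8)] R 0.475
wood [229. 219.] [0.4405 0.0873 0.024 ] sides mm [71, 95] ang [np.float64(88.4), np.float64(178.6)] R 0.449
wood [126.2 188. ] [0.5418 0.3921 0.024 ] sides mm [101, 100] ang [np.float64(98.8), np.float64(9.9)] R 0.669
wood [379.8 178.7] [ 0.5483 -0.3662  0.024 ] sides mm [69, 66] ang [np.float64(102.5), np.float64(10.9)] R 0.659
wood [254.5 171. ] [0.582  0.0077 0.024 ] sides mm [57, 54] ang [np.float64(88.4), np.float64(178.3)] R 0.582
```

View pics/cropA.png

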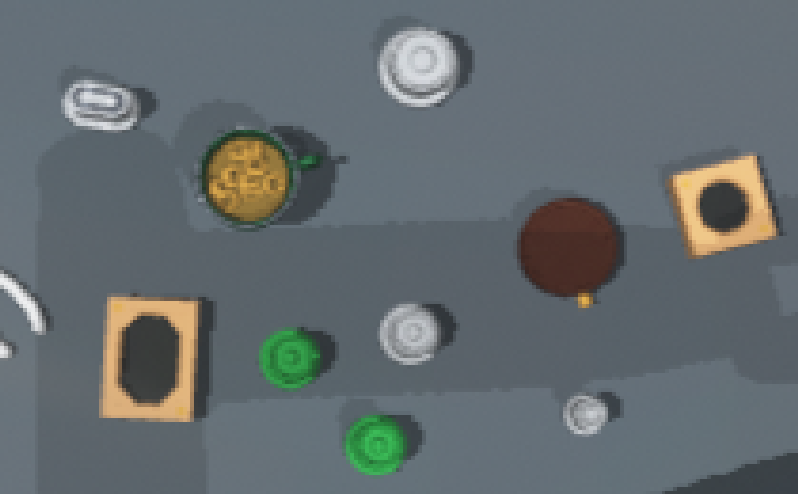

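```bash
python3 -m pendant '[[0.02,0.055,0,0],[0.02,0.055,0,0],[0.02,0.055,0,0],[0.02,0.055,0,0],[0.02,0.055,0,0]]' 0.06 40; python3 -m pendant '[[0.02,0.05,0,0],[0.02,0.045,0,0],[0.015,0.013,0,0],[0,0,0,0],[0,0,0,0]]'
python3 - <<'E'
from h import *
snap('wrist','w1'); print(robot.get_obs()['eef_pos'],robot.get_obs()['joint_pos'])
E
```

```text
time: 0.78
eef_pos: [0.3335, -0.3564, 0.231]
ee_rot: [[0.0, 0.345, -0.939], [0.0, -0.939, -0.345], [-1.0, -0.0, -0.0]]
ft_force: [1.1, -1.2, 0.4]
opening: 0.0599
time: 1.4
eef_pos: [0.3879, -0.2508, 0.2312]
ee_rot: [[-0.001, 0.345, -0.938], [-0.0, -0.938, -0.345], [-1.0, -0.0, 0.001]]
ft_force: [-0.1, -0.7, -0.2]
opening: 0.06
[ 0.3877831  -0.25100553  0.23114394] [-7.94503379e-01 -2.00276083e-01  2.08058469e+00 -3.15676748e-04
  1.26167967e+00  4.24540718e-01]
```

View pics/w1.png

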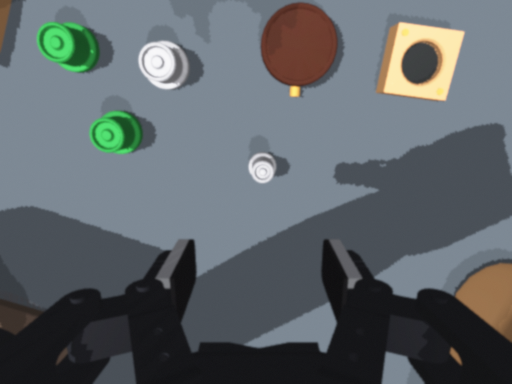

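```bash
cat >> h.py <<'E'
def crop(f,u,v,r=40,s=9):
    i=cv2.imread('pics/'+f+'.png');u,v=int(u),int(v)
    c=cv2.resize(i[max(v-r,0):v+r,max(u-r,0):u+r],None,fx=s,fy=s,interpolation=cv2.INTER_CUBIC);cv2.imwrite(f'pics/{f}_{u}_{v}.png',c)
def steel(f,u,v,r=45,smax=45,vmin=140):
    i=cv2.imread('pics/'+f+'.png');h=cv2.cvtColor(i,cv2.COLOR_BGR2HSV)
    m=((h[...,2]>vmin)&(h[...,1]<smax)).astype(np.uint8)*255
    q=np.zeros_like(m);q[max(v-r,0):v+r,max(u-r,0):u+r]=255
    m=cv2.morphologyEx(m&q,cv2.MORPH_CLOSE,np.ones((3,3)))
    cs,_=cv2.findContours(m,cv2.RETR_EXTERNAL,cv2.CHAIN_APPROX_NONE)
    c=max(cs,key=cv2.contourArea);return c
def felt(f,u,v,r=60):
    i=cv2.imread('pics/'+f+'.png');h=cv2.cvtColor(i,cv2.COLOR_BGR2HSV)
    m=(h[...,2]<70).astype(np.uint8)*255
    q=np.zeros_like(m);q[max(v-r,0):v+r,max(u-r,0):u+r]=255
    cs,_=cv2.findContours(m&q,cv2.RETR_EXTERNAL,cv2.CHAIN_APPROX_NONE)
    return max(cs,key=cv2.contourArea)
def wood(f,u,v,r=70):
    i=cv2.imread('pics/'+f+'.png');h=cv2.cvtColor(i,cv2.COLOR_BGR2HSV)
    m=cv2.inRange(h,(8,70,190),(28,255,255))
    q=np.zeros_like(m);q[max(v-r,0):v+r,max(u-r,0):u+r]=255
    m=cv2.morphologyEx(m&q,cv2.MORPH_CLOSE,np.ones((3,3)))
    cs,_=cv2.findContours(m,cv2.RETR_EXTERNAL,cv2.CHAIN_APPROX_NONE)
    return max(cs,key=cv2.contourArea)
def w(f,pts,z): return np.array([ray(f,*p,z) for p in np.reshape(pts,(-1,2))])
E
python3 - <<'E'
from h import *
crop('w1',262,168,25,14); crop('w1',420,62,50,10)
c=steel('w1',262,168); print(cv2.boundingRect(c))
# project contour on flange top plane z=.01: enclosing circle via far side
for z in(.01,.04):
    p=w('w1',c,z)[:,:2]; (cx,cy),r=cv2.minEnclosingCircle((p*1000).astype(np.float32)); print(z,cx,cy,r)
c=wood('w1',420,62)
r=cv2.minAreaRect((w('w1',c,.024)[:,:2]*1000).astype(np.float32));print(r)
c=felt('w1',420,62,30); p=w('w1',c,.024)[:,:2]*1000
print(cv2.fitEllipse(p.astype(np.float32)))
E
```

```text
(217, 123, 90, 90)
0.01 383.1590881347656 -255.58168029785156 73.59820556640625
0.04 388.99261474609375 -253.11422729492188 67.5191879272461
((547.5910034179688, -368.4529724121094), (67.15643310546875, 67.599365234375), 12.918505668640137)
((546.0501708984375, -366.32049560546875), (32.127662658691406, 35.693458557128906), 123.1544189453125)
```

View pics/w1_262_168.png

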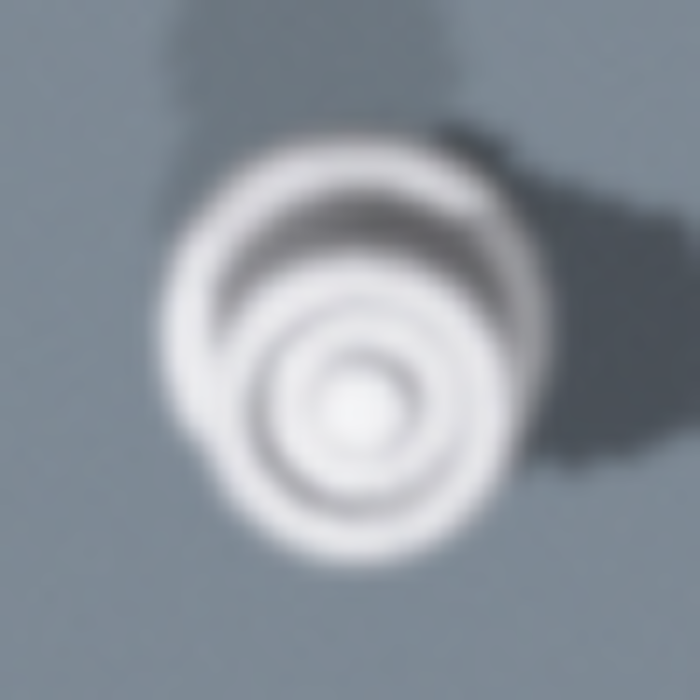

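View pics/w1_420_62.png

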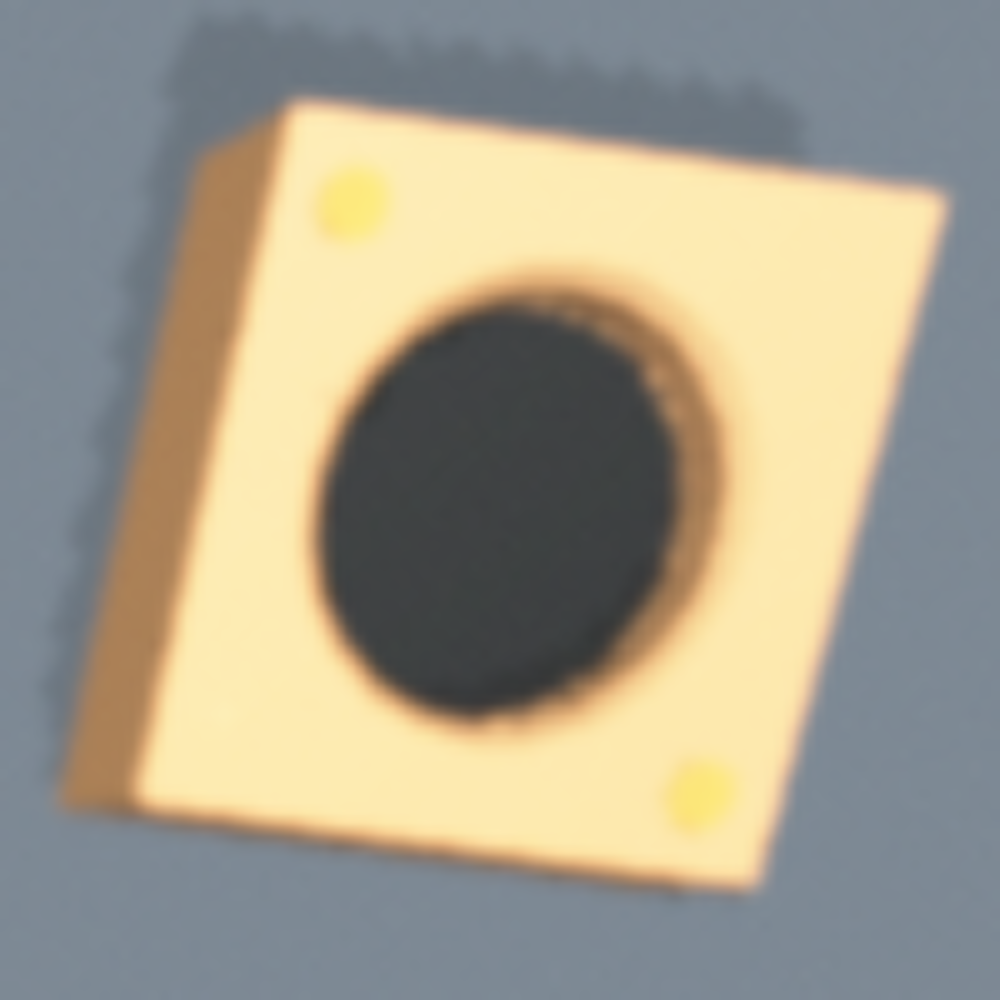

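Run:
```python
from h import *
print(ray('w1',262.0,171.6,.04),ray('w1',261.9,165.7,.01))
k=np.array([(290,100),(948,190),(758,888),(138,805)])/10+[369.5,11.5]
p=w('w1',k,.024)[:,:2];print(p.round(4),p.mean(0),[np.linalg.norm(p[i]-p[i-1]) for i in range(4)])
print(robot.get_obs()['eef_pos'])
```

```text
[ 0.38835161 -0.25378659  0.04      ] [ 0.38893211 -0.25379175  0.01      ]
[[ 0.5728 -0.3289]
 [ 0.5881 -0.3938]
 [ 0.523  -0.4091]
 [ 0.5081 -0.3444]] [ 0.54800385 -0.36902724] [np.float64(0.06655502342673753), np.float64(0.06669041422808533), np.float64(0.06685012641961789), np.float64(0.06646321448468841)]
[ 0.3877831  -0.25100553  0.23114394]
```

```bash
python3 -m pendant '[[0.0007,-0.0028,-0.06,0],[0,0,-0.06,0],[0,0,-0.06,0],[0,0,-0.03,0],[0,0,-0.009,0]]' 0.045 40; python3 -m pendant '[[0,0,0,0],[0,0,0,0],[0,0,0,0],[0,0,0,0],[0,0,0,0]]' 0.0 50;python3 -m pendant '[[0,0,0.02,0],[0,0,0.05,0],[0,0,0.03,0],[0,0,0,0],[0,0,0,0]]'
python3 - <<'E'
from h import *
snap('wrist','w2')
E
```

```text
time: 2.08
eef_pos: [0.3872, -0.2528, 0.0101]
ee_rot: [[-0.004, 0.344, -0.939], [0.003, -0.939, -0.344], [-1.0, -0.005, 0.002]]
ft_force: [0.8, 0.4, 0.5]
opening: 0.045
time: 2.7
eef_pos: [0.3895, -0.2537, 0.0133]
ee_rot: [[0.001, 0.346, -0.938], [-0.001, -0.938, -0.346], [-1.0, 0.001, -0.001]]
ft_force: [-0.6, 0.4, 4.1]
opening: 0.0228
time: 3.32
eef_pos: [0.3881, -0.2523, 0.1107]
ee_rot: [[-0.002, 0.346, -0.938], [0.002, -0.938, -0.346], [-1.0, -0.002, 0.001]]
ft_force: [-0.3, 0.3, -1.9]
opening: 0.0227
```

View pics/w2.png

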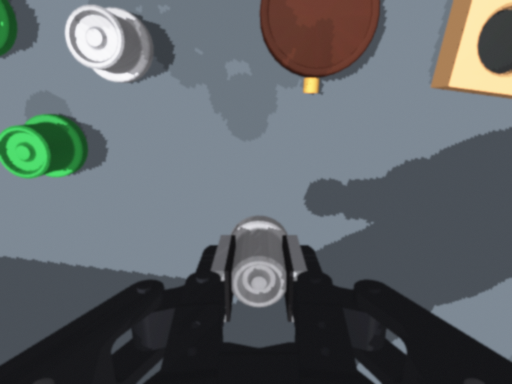

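```bash
python3 -m pendant '[[0.03,-0.02,0,0],[0.045,-0.032,0,0],[0.045,-0.032,0,0],[0.03,-0.021,0,0],[0.01,-0.0102,0,0]]'; python3 -m pendant '[[0,0,-0.03,0],[0,0,-0.015,0],[0,0,0,0],[0,0,0,0],[0,0,0,0]]'
python3 - <<'E'
from h import *
snap('wrist','w3');print(robot.get_obs()['eef_pos'])
E
```

```text
time: 4.0
eef_pos: [0.5492, -0.3685, 0.1094]
ee_rot: [[-0.003, 0.346, -0.938], [0.003, -0.938, -0.346], [-1.0, -0.004, 0.002]]
ft_force: [-0.7, 0.3, -0.8]
opening: 0.0224
time: 4.62
eef_pos: [0.5495, -0.3689, 0.0689]
ee_rot: [[0.002, 0.346, -0.938], [-0.002, -0.938, -0.346], [-1.0, 0.002, -0.001]]
ft_force: [0.6, -0.8, -1.9]
opening: 0.0224
[ 0.54950218 -0.36889481  0.06878548]
```

View pics/w3.png

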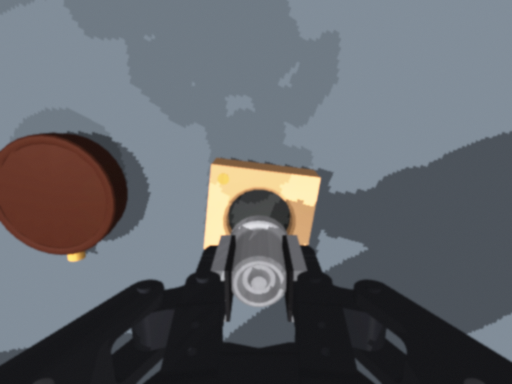

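```bash
cat >> h.py <<'E'
def seatc(f,a,b,d,z=.024):
    A,B=ray(f,*a,z)[:2],ray(f,*b,z)[:2]; m=(A+B)/2; t=(B-A)/np.linalg.norm(B-A); n=np.array([t[1],-t[0]])
    return np.linalg.norm(B-A), m+n*d, m-n*d, np.degrees(np.arctan2(t[1],t[0]))
E
python3 - <<'E'
from h import *
crop('w3',262,190,45,12);
E
```

```text
(no output)
```

View pics/w3_262_190.png

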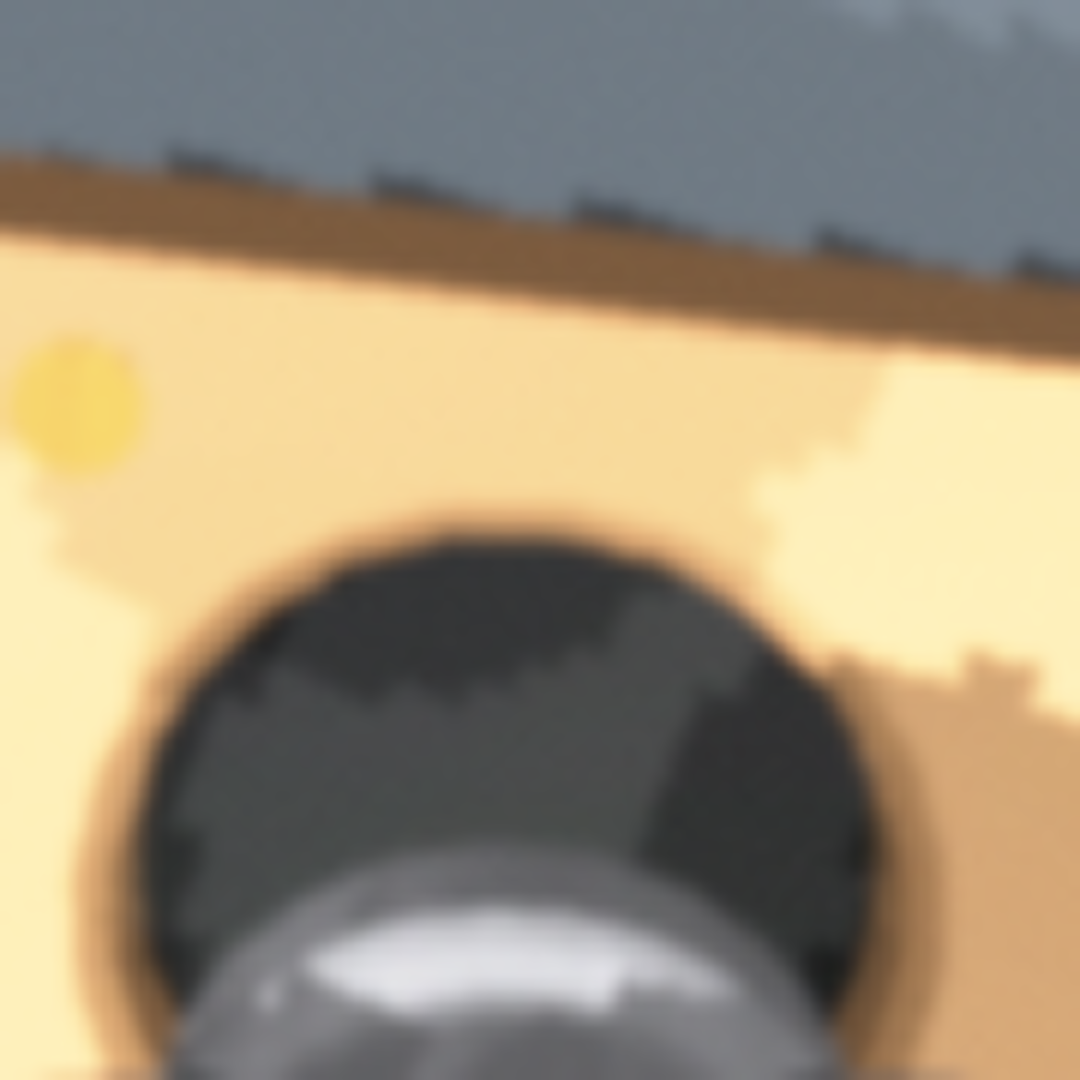

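Run:
```python
from h import *
c=robot.get_obs();d=np.array([.938,.346])
rim=ray('w3',258.5,188.7,.024)[:2]; ft=ray('w3',258.2,214.9,.0565)[:2]
print('recess c',rim-d*.021,'die c',ft-d*.016)
k=lambda x,y:(217+x/12-.5,145+y/12-.5)
print(seatc('w3',(210.5,164),(320.5,177),.033))
```

```text
recess c [ 0.54844854 -0.36864224] die c [ 0.54817733 -0.36848301]
(np.float64(0.06616783029486911), array([ 0.54806737, -0.36920501]), array([ 0.61229901, -0.35402951]), np.float64(-76.70694263941635))
```

```bash
python3 -m pendant '[[0,0,-0.015,0],[0,0,-0.012,0],[0,0,-0.008,0],[0,0,-0.003,0],[0,0,-0.002,0]]'; python3 -m pendant '[[0,0,-0.001,0],[0,0,-0.001,0],[0,0,-0.0005,0],[0,0,0,0],[0,0,0,0]]'
```

```text
time: 5.3
eef_pos: [0.5489, -0.3683, 0.0274]
ee_rot: [[-0.001, 0.346, -0.938], [0.001, -0.938, -0.346], [-1.0, -0.001, 0.001]]
ft_force: [-2.6, 1.7, 3.7]
opening: 0.0229
time: 5.92
eef_pos: [0.5491, -0.3685, 0.0274]
ee_rot: [[-0.001, 0.346, -0.938], [0.0, -0.938, -0.346], [-1.0, -0.0, 0.0]]
ft_force: [-5.7, 2.7, 9.0]
opening: 0.0231
```

```bash
python3 -m pendant '[[0,0,0.001,0],[0,0,0,0],[0,0,0,0],[0,0,0.01,0],[0,0,0.05,0]]' 0.04; python3 -m pendant '[[0,0,0.06,0],[-0.01,0.03,0.06,0],[-0.02,0.055,0.025,0],[-0.02,0.055,0,0],[-0.02,0.055,0,0]]' 0.055
python3 -m pendant '[[-0.02,0.05,0,0],[-0.004,0.0065,0,0],[0,0,0,0],[0,0,0,0],[0,0,0,0]]'
python3 - <<'E'
from h import *
snap('wrist','w4');print(robot.get_obs()['eef_pos'])
E
```

```text
time: 6.55
eef_pos: [0.5466, -0.3664, 0.0824]
ee_rot: [[-0.007, 0.345, -0.938], [0.006, -0.938, -0.345], [-1.0, -0.008, 0.004]]
ft_force: [0.6, 0.0, -0.1]
opening: 0.04
time: 7.18
eef_pos: [0.4797, -0.1754, 0.2271]
ee_rot: [[0.002, 0.345, -0.939], [-0.001, -0.939, -0.345], [-1.0, 0.002, -0.002]]
ft_force: [0.6, 0.3, 0.5]
opening: 0.0551
time: 7.8
eef_pos: [0.4565, -0.1214, 0.2257]
ee_rot: [[-0.0, 0.344, -0.939], [-0.0, -0.939, -0.344], [-1.0, 0.0, 0.0]]
ft_force: [0.2, -0.9, -0.1]
opening: 0.0548
[ 0.45642841 -0.12122087  0.22558955]
```

View pics/w4.png

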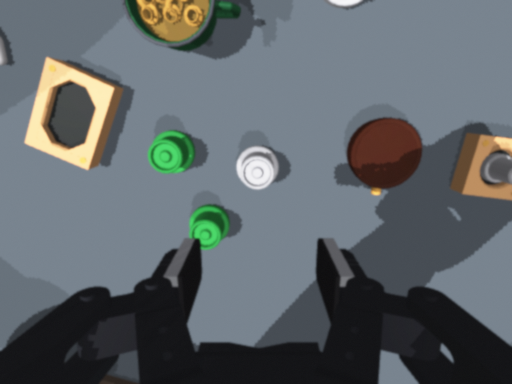

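Run:
```python
from h import *
crop('w4',258,167,30,12); crop('w4',72,112,60,10)
```

```text
(no output)
```

View pics/w4_258_167.png

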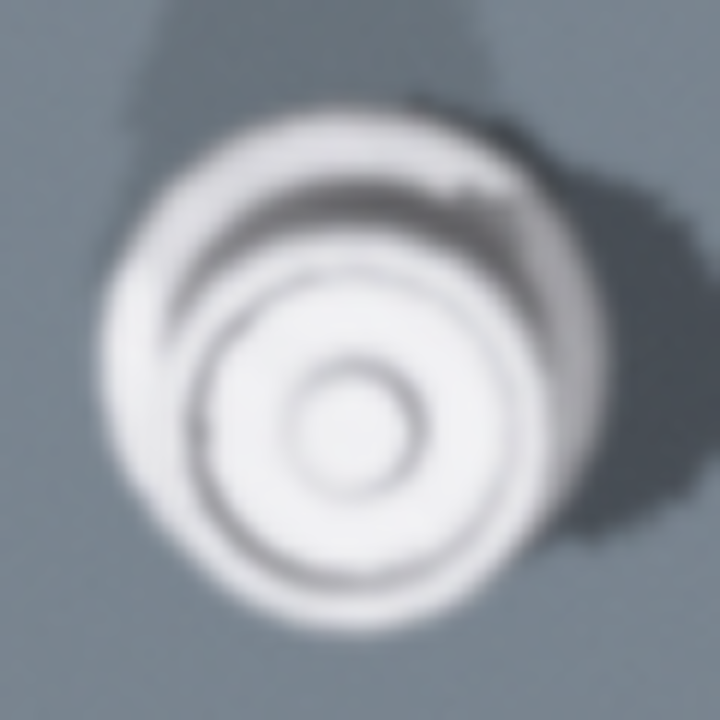

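View pics/w4_72_112.png

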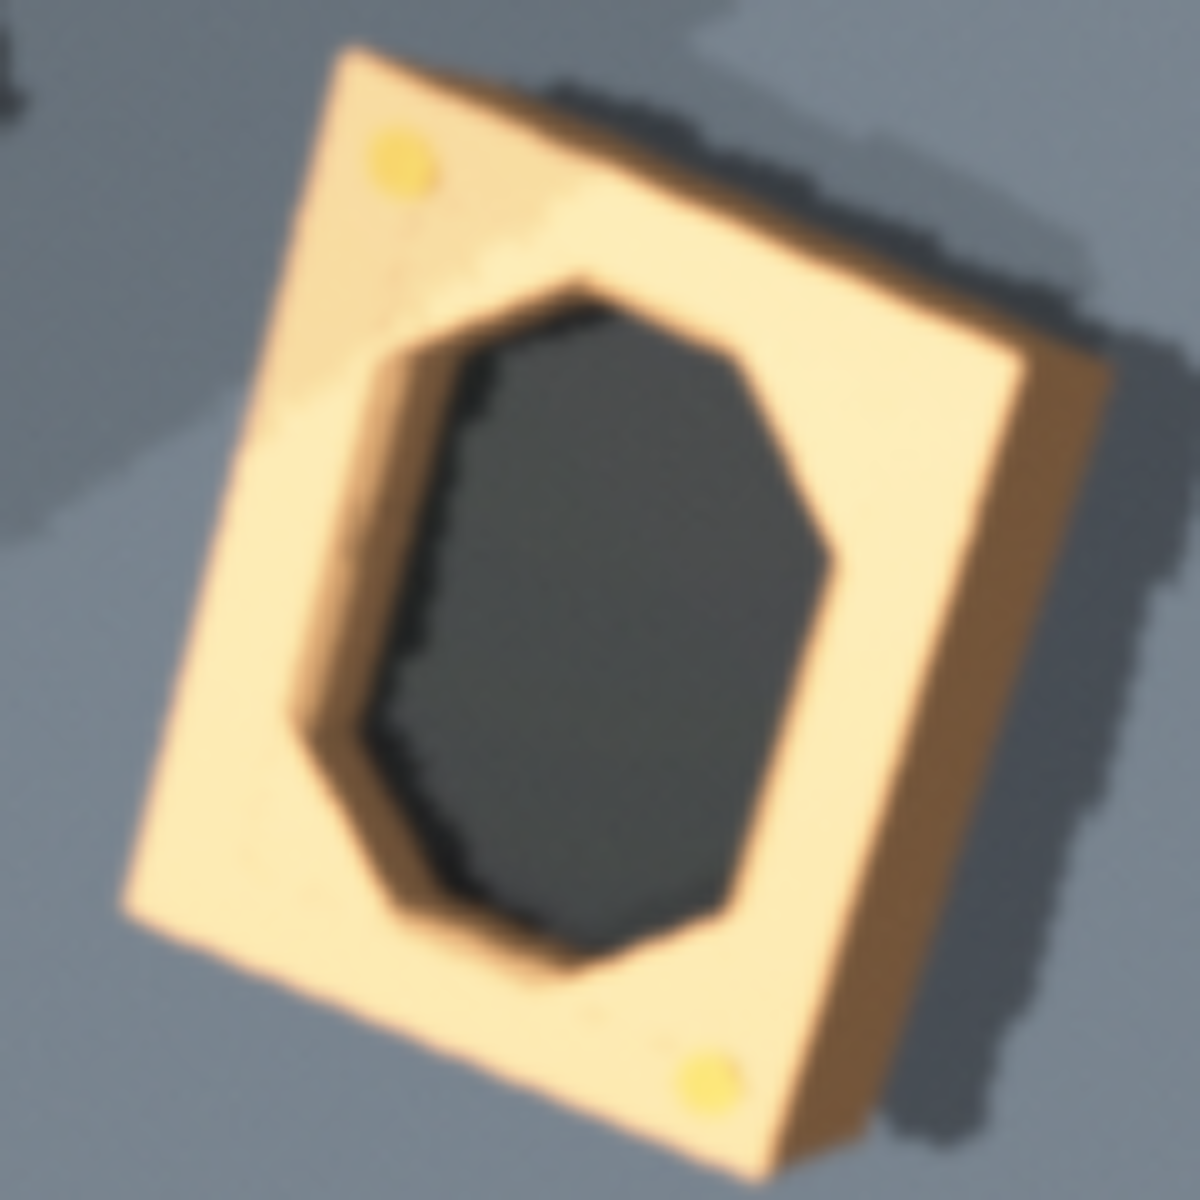

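Run:
```python
from h import *
print(ray('w4',257.2,172.3,.04),ray('w4',256.9,166.3,.01))
k=np.array([(350,48),(1025,355),(765,1180),(125,905)])/10+[11.5,51.5]
p=w('w4',k,.024)[:,:2];print(p.round(4),p.mean(0),[np.linalg.norm(p[i]-p[i-1]) for i in range(4)],[np.degrees(np.arctan2(*(p[i]-p[i-1])[::-1])) for i in range(4)])
# medium seat from top view, top face corners
crop('top0',166,238,30,12);crop('top0',126,188,32,12)
```

```text
[ 0.45568211 -0.1194814   0.04      ] [ 0.45600321 -0.11888896  0.01      ]
[[0.4911 0.1168]
 [0.4857 0.0472]
 [0.3917 0.0546]
 [0.3978 0.125 ]] [0.4415783  0.08590048] [np.float64(0.09364519468068022), np.float64(0.06988012458199566), np.float64(0.0943165355590296), np.float64(0.07067088248954083)] [np.float64(-4.986091570939845), np.float64(-94.43027160894717), np.float64(175.49628388694222), np.float64(85.02192693887295)]
```

View pics/top0_166_238.png

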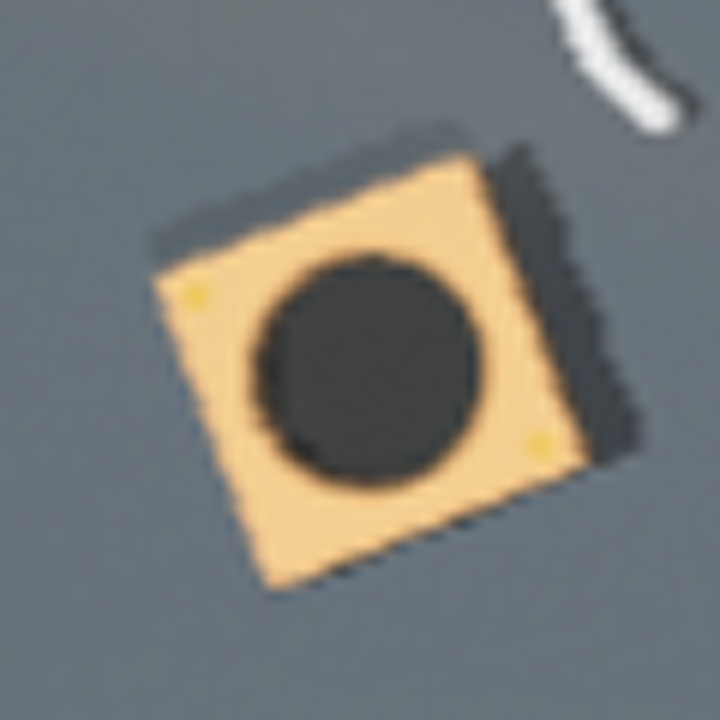

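View pics/top0_126_188.png

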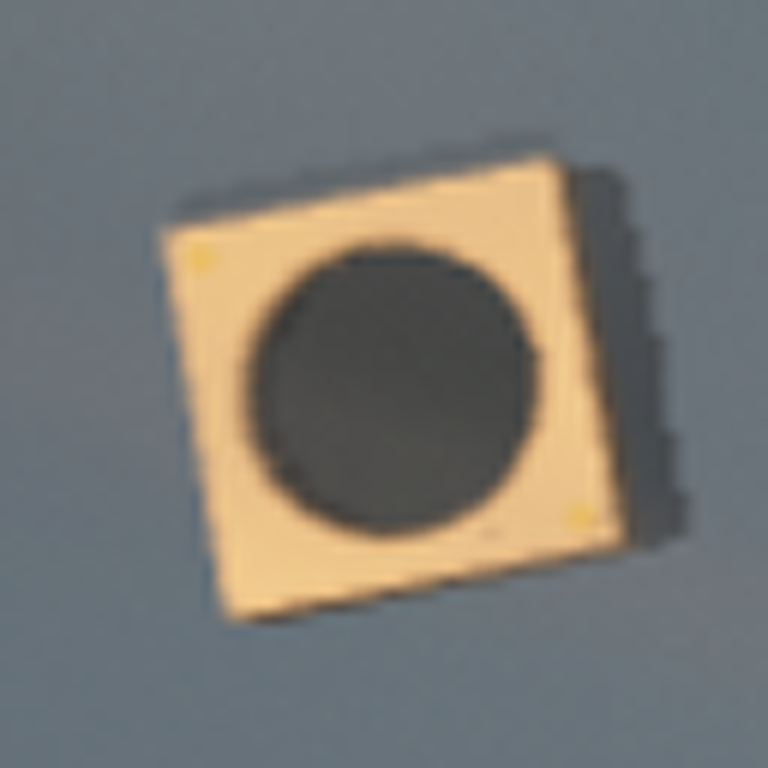

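```bash
python3 -m pendant '[[-0.0006,0.0021,-0.06,0],[0,0,-0.06,0],[0,0,-0.055,0],[0,0,-0.03,0],[0,0,-0.009,0]]' ; python3 -m pendant '[[0,0,0,0],[0,0,0,0],[0,0,0,0],[0,0,0,0],[0,0,0,0]]' 0.0 60;python3 -m pendant '[[0,0,0.02,0],[0,0,0.05,0],[0,0,0.04,0],[0,0,0,0],[0,0,0,0]]'
```

```text
time: 8.48
eef_pos: [0.454, -0.1178, 0.0093]
ee_rot: [[-0.004, 0.345, -0.939], [0.002, -0.939, -0.345], [-1.0, -0.004, 0.003]]
ft_force: [-0.4, 0.2, 0.5]
opening: 0.0551
time: 9.1
eef_pos: [0.456, -0.1184, 0.0125]
ee_rot: [[0.001, 0.346, -0.938], [-0.0, -0.938, -0.346], [-1.0, 0.001, -0.001]]
ft_force: [-1.2, -0.0, 2.3]
opening: 0.0346
time: 9.72
eef_pos: [0.4544, -0.1175, 0.1201]
ee_rot: [[-0.002, 0.346, -0.938], [0.001, -0.938, -0.346], [-1.0, -0.002, 0.002]]
ft_force: [-1.0, -0.1, -3.2]
opening: 0.0343
```

```bash
python3 -m pendant '[[0,0.03,0,0],[0,0.055,0,0],[0,0.055,0,0],[0,0.055,0,0],[-0.01,0.055,0,0]]'; python3 -m pendant '[[-0.015,0.055,0,0],[-0.02,0.05,0,0],[-0.016,0.03,0,0],[-0.005,0.0055,-0.03,0],[0,0,-0.02,0]]'; python3 -m pendant '[[0,0,0,0],[0,0,0,0],[0,0,0,0],[0,0,0,0],[0,0,0,0]]'
python3 - <<'E'
from h import *
snap('wrist','w5');print(robot.get_obs()['eef_pos'])
E
```

```text
time: 10.35
eef_pos: [0.4438, 0.1334, 0.1191]
ee_rot: [[-0.004, 0.345, -0.939], [-0.0, -0.939, -0.345], [-1.0, -0.001, 0.004]]
ft_force: [1.1, -0.0, -3.0]
opening: 0.0347
time: 10.98
eef_pos: [0.3863, 0.2721, 0.0677]
ee_rot: [[-0.006, 0.347, -0.938], [-0.003, -0.938, -0.347], [-1.0, 0.0, 0.007]]
ft_force: [0.1, -0.2, -2.5]
opening: 0.0344
time: 11.6
eef_pos: [0.3899, 0.2724, 0.0722]
ee_rot: [[0.001, 0.345, -0.938], [0.0, -0.938, -0.345], [-1.0, -0.0, -0.001]]
ft_force: [-0.6, 0.1, -2.6]
opening: 0.0346
[0.38977644 0.27238511 0.07209113]
```

View pics/w5.png

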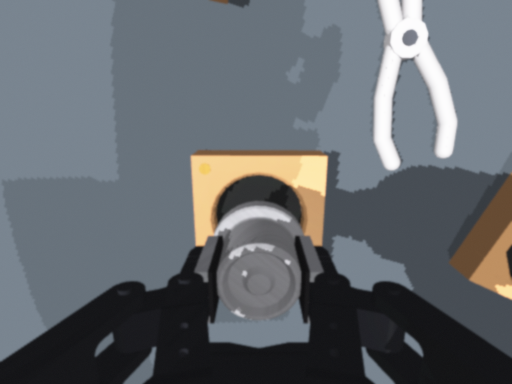

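Run:
```python
from h import *
crop('w5',260,200,72,11)
```

View pics/w5_260_200.png

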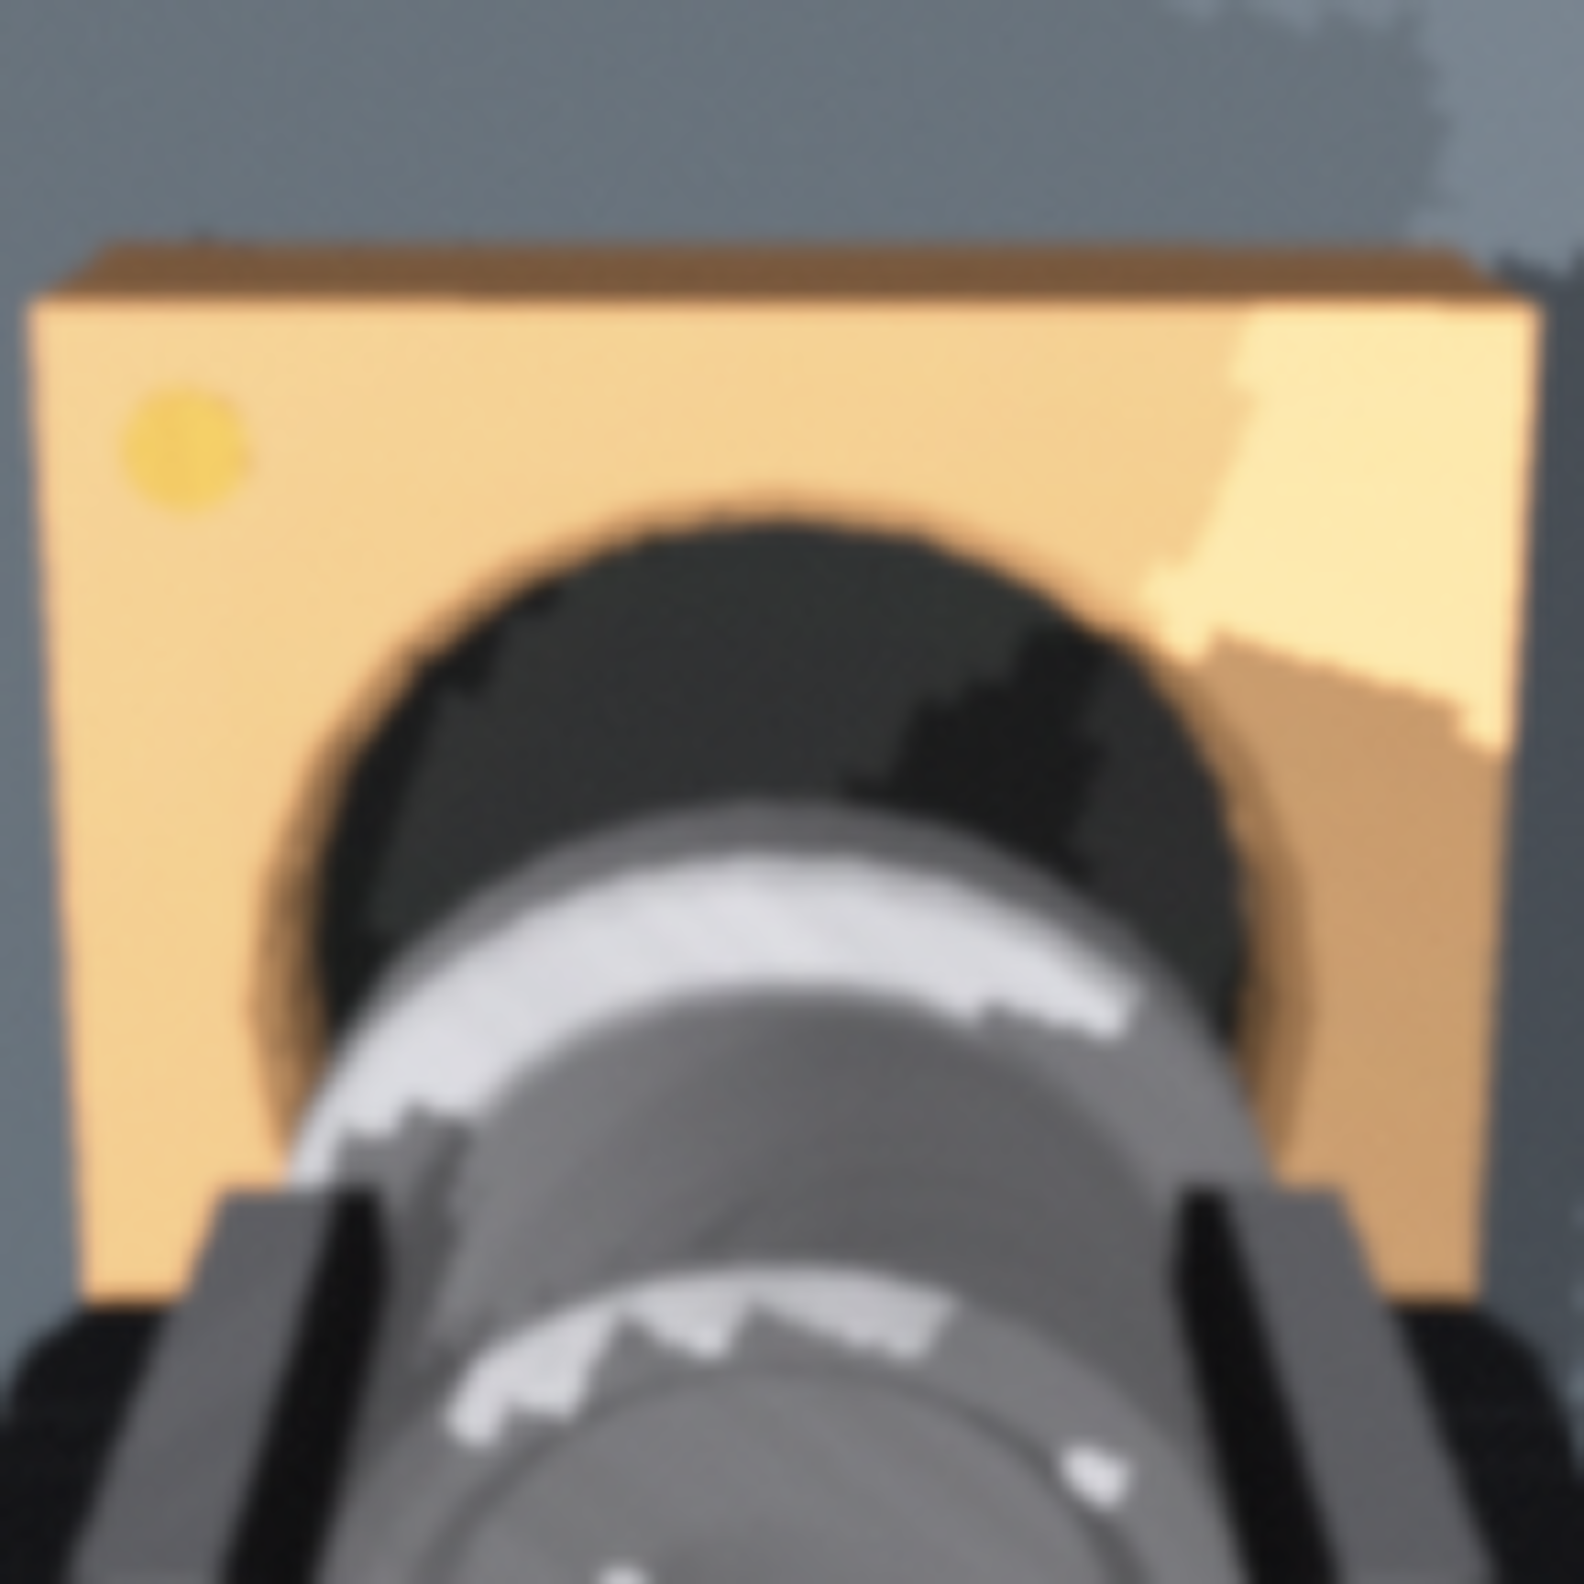

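Run:
```python
from h import *
d=np.array([.938,.346]); k=lambda x,y:(188+x/11-.5,128+y/11-.5)
print('recess',ray('w5',*k(783,500),.024)[:2]-d*.029,'die',ray('w5',*k(785,800),.0596)[:2]-d*.024)
print(seatc('w5',k(30,303),k(1542,308),.041))
```

```text
recess [0.38976111 0.27301032] die [0.38844733 0.27246909]
(np.float64(0.08236349729811195), array([0.38864028, 0.27260725]), array([0.46570807, 0.30061718]), np.float64(-70.02656439616378))
```

```bash
python3 -m pendant '[[0.0005,0.0002,-0.018,0],[0,0,-0.013,0],[0,0,-0.008,0],[0,0,-0.003,0],[0,0,-0.002,0]]'; python3 -m pendant '[[0,0,-0.001,0],[0,0,-0.001,0],[0,0,-0.001,0],[0,0,0,0],[0,0,0,0]]'
```

```text
time: 12.28
eef_pos: [0.3902, 0.2727, 0.0277]
ee_rot: [[0.0, 0.346, -0.938], [0.0, -0.938, -0.346], [-1.0, -0.0, -0.0]]
ft_force: [0.8, -0.4, -3.2]
opening: 0.0339
time: 12.9
eef_pos: [0.3904, 0.2727, 0.0265]
ee_rot: [[-0.0, 0.346, -0.938], [-0.0, -0.938, -0.346], [-1.0, 0.0, 0.001]]
ft_force: [-4.0, -1.0, 9.0]
opening: 0.0345
```

```bash
python3 -m pendant '[[0,0,0.001,0],[0,0,0,0],[0,0,0,0],[0,0,0.015,0],[0,0,0.05,0]]' 0.05; python3 -m pendant '[[0,0,0.06,0],[0.025,-0.01,0.05,10],[0.045,-0.025,0.027,10],[0.045,-0.03,0,10],[0.045,-0.03,0,10]]' 0.045
python3 -m pendant '[[0.045,-0.03,0,10],[0.035,-0.02,0,10],[0.014,-0.004,0,10],[0,0,0,0],[0,0,0,0]]'
python3 - <<'E'
from h import *
snap('wrist','w6');print(robot.get_obs()['eef_pos'])
E
```

```text
time: 13.52
eef_pos: [0.3878, 0.2716, 0.0894]
ee_rot: [[-0.006, 0.345, -0.938], [-0.003, -0.938, -0.345], [-1.0, 0.0, 0.007]]
ft_force: [-0.0, -0.4, 0.9]
opening: 0.0503
time: 14.15
eef_pos: [0.5516, 0.1767, 0.2298]
ee_rot: [[0.003, 0.871, -0.491], [0.001, -0.491, -0.871], [-1.0, 0.002, -0.002]]
ft_force: [0.3, 0.9, -0.5]
opening: 0.0449
time: 14.78
eef_pos: [0.6434, 0.124, 0.2281]
ee_rot: [[-0.0, 1.0, 0.002], [0.0, 0.002, -1.0], [-1.0, -0.0, -0.0]]
ft_force: [0.5, 0.7, 0.5]
opening: 0.0452
[0.64325797 0.12412896 0.22808854]
```

View pics/w6.png

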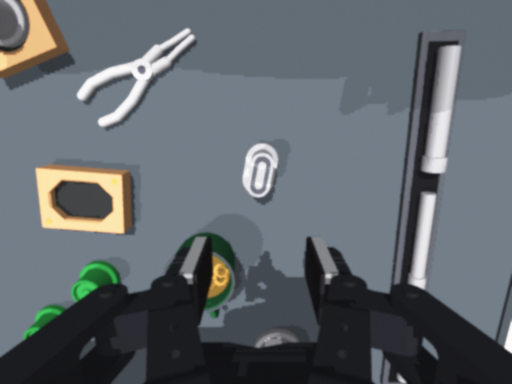

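Run:
```python
from h import *
crop('w6',261,171,34,16)
```

```text
(no output)
```

View pics/w6_261_171.png

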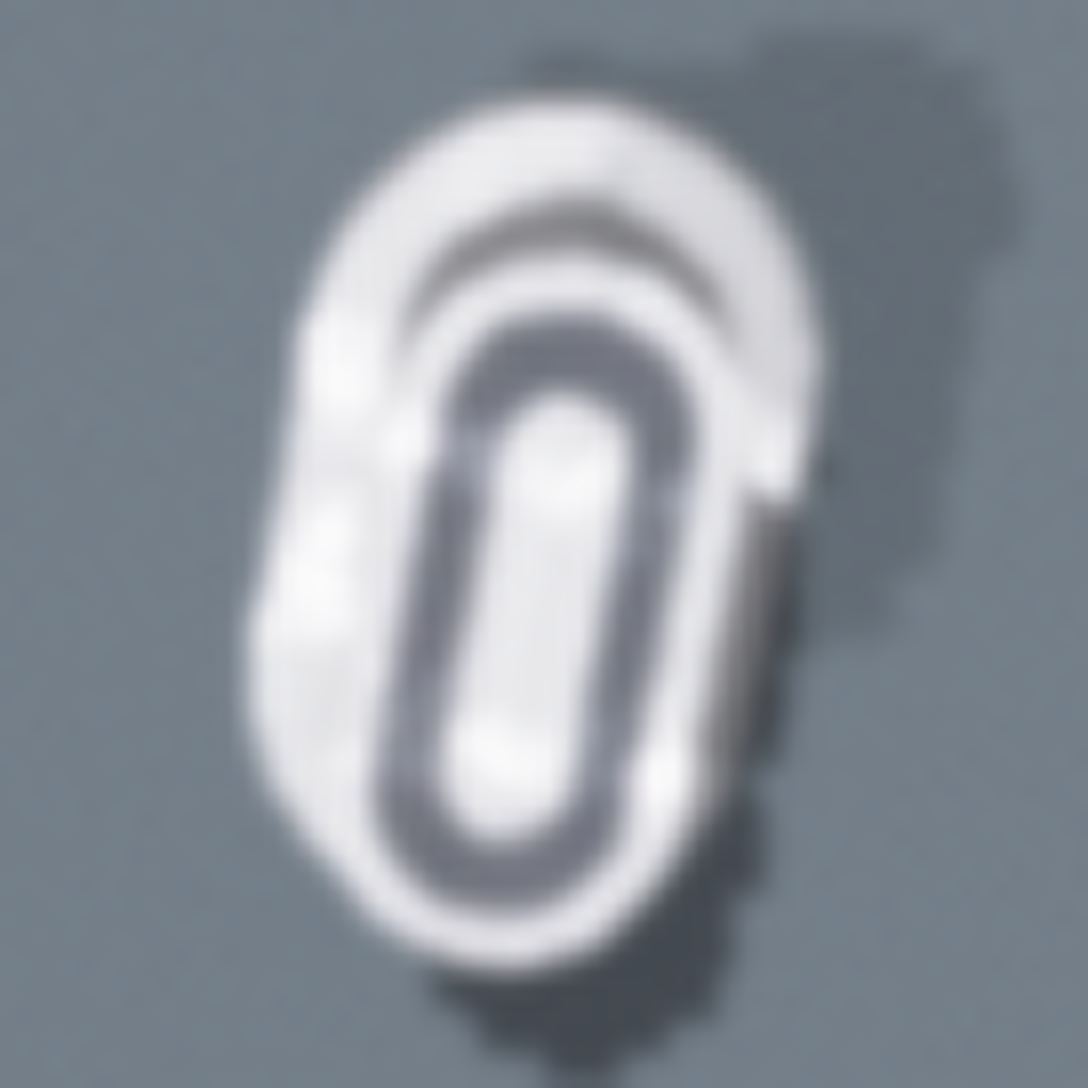

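Run:
```python
from h import *
k=lambda x,y:(227+x/16-.5,137+y/16-.5)
A=ray('w6',*k(572,310),.04);B=ray('w6',*k(498,915),.04);C=ray('w6',*k(537,612),.04)
A2=ray('w6',*k(573,248),.04);B2=ray('w6',*k(503,975),.04)
for a,b in((A,B),(A2,B2)):
    d=a-b;print(np.linalg.norm(d),np.degrees(np.arctan2(d[1],d[0])),(a+b)/2)
print(C)
l=ray('w6',*k(438,440),.04)-ray('w6',*k(378,790),.04);print(np.degrees(np.arctan2(l[1],l[0])))
l=ray('w6',*k(695,440),.04)-ray('w6',*k(630,790),.04);print(np.degrees(np.arctan2(l[1],l[0])))
print(robot.get_obs()['eef_pos'])
```

```text
0.04119853016963972 83.31473200390333 [0.64458023 0.1210033  0.04      ]
0.04937515392053671 84.76566237162547 [0.64477317 0.1209182  0.04      ]
[0.64475271 0.12138162 0.04      ]
80.23489067420167
80.22818031932339
[0.64325797 0.12412896 0.22808854]
```

```bash
python3 -m pendant '[[0.0014,-0.003,-0.06,-10],[0,0,-0.06,0],[0,0,-0.057,0],[0,0,-0.03,0],[0,0,-0.009,0]]' ; python3 -m pendant '[[0,0,0,0],[0,0,0,0],[0,0,0,0],[0,0,0,0],[0,0,0,0]]' 0.0 70;python3 -m pendant '[[0,0,0.02,0],[0,0,0.05,0],[0,0,0.04,0],[0,0,0,0],[0,0,0,0]]'
```

```text
time: 15.45
eef_pos: [0.6429, 0.1211, 0.0093]
ee_rot: [[-0.005, 0.985, -0.17], [-0.0, -0.17, -0.985], [-1.0, -0.005, 0.001]]
ft_force: [-0.0, -0.2, 0.8]
opening: 0.0449
time: 16.08
eef_pos: [0.6463, 0.1208, 0.0133]
ee_rot: [[0.002, 0.985, -0.17], [0.0, -0.17, -0.985], [-1.0, 0.002, -0.001]]
ft_force: [-1.5, 0.4, 4.0]
opening: 0.0229
time: 16.7
eef_pos: [0.6438, 0.1204, 0.1194]
ee_rot: [[-0.004, 0.985, -0.17], [-0.0, -0.17, -0.985], [-1.0, -0.004, 0.001]]
ft_force: [-1.2, -0.1, -6.0]
opening: 0.0226
```

```bash
python3 -m pendant '[[-0.015,0,0,-10],[-0.025,0,0,-10],[-0.025,-0.005,0,-10],[-0.025,-0.005,0,-10],[-0.025,-0.005,0,-10]]'; python3 -m pendant '[[-0.025,-0.005,0,-10],[-0.025,-0.005,0,-10],[-0.025,-0.005,0,-10],[-0.0145,-0.005,-0.02,-5],[0,0,-0.03,0]]'; python3 -m pendant '[[0,0,0,0],[0,0,0,0],[0,0,0,0],[0,0,0,0],[0,0,0,0]]'
python3 - <<'E'
from h import *
snap('wrist','w7');print(robot.get_obs()['eef_pos'],robot.get_obs()['joint_pos'].round(2))
crop('w7',260,200,80,9)
E
```

```text
time: 17.32
eef_pos: [0.5272, 0.1053, 0.1181]
ee_rot: [[-0.007, 0.498, -0.867], [-0.0, -0.867, -0.498], [-1.0, -0.003, 0.006]]
ft_force: [-0.7, -0.6, -4.6]
opening: 0.0229
time: 17.95
eef_pos: [0.4383, 0.0854, 0.0692]
ee_rot: [[-0.003, -0.084, -0.996], [-0.0, -0.996, 0.084], [-1.0, 0.0, 0.003]]
ft_force: [0.7, 0.1, -5.2]
opening: 0.023
time: 18.58
eef_pos: [0.4413, 0.0856, 0.0722]
ee_rot: [[0.001, -0.083, -0.997], [-0.0, -0.997, 0.083], [-1.0, -0.0, -0.001]]
ft_force: [0.9, -0.3, -5.3]
opening: 0.0227
[0.44118376 0.08558284 0.07208774] [-0.03 -0.01  2.23  0.    0.92  1.62]
```

View pics/w7.png

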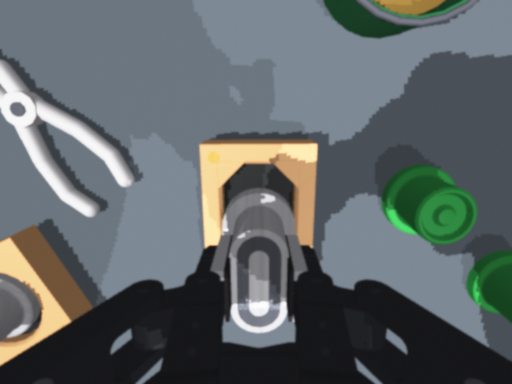

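View pics/w7_260_200.png

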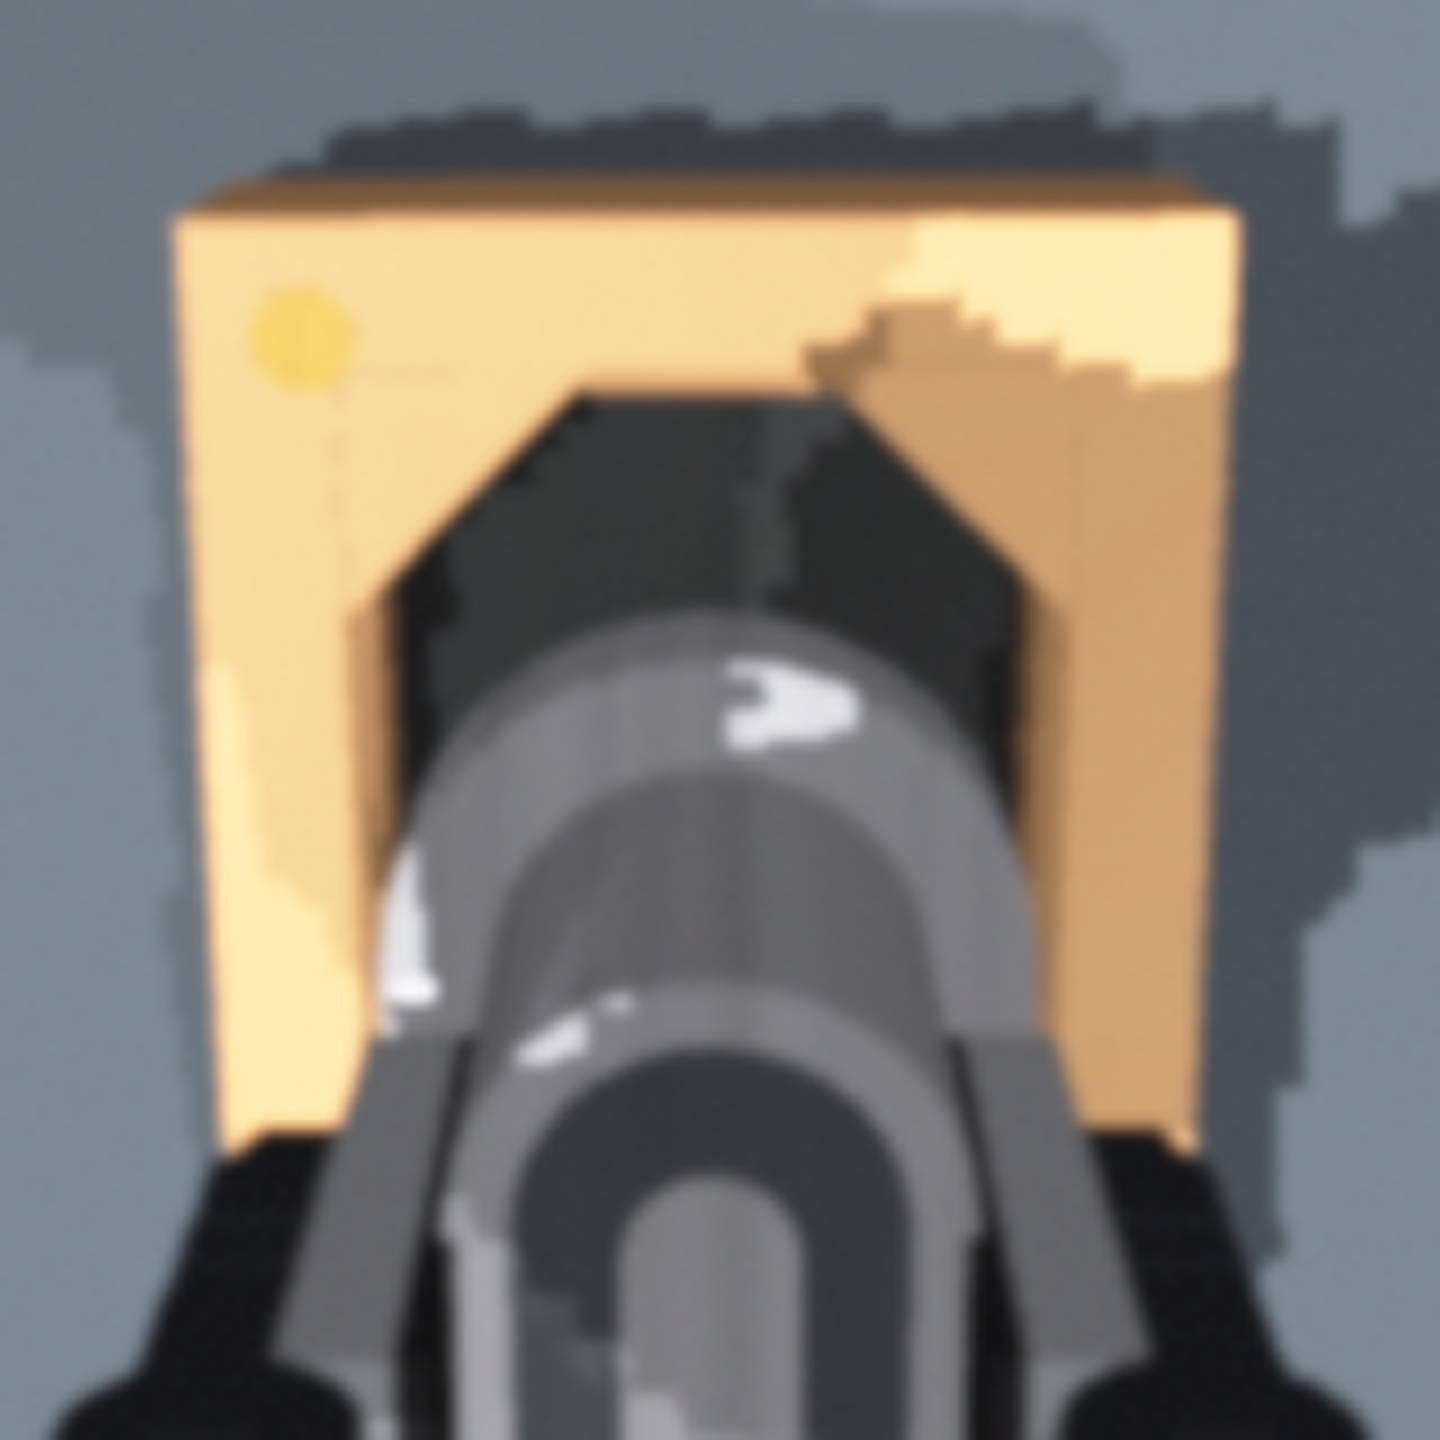

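Run:
```python
from h import *
d=np.array([.997,-.083]); k=lambda x,y:(180+x/9-.5,120+y/9-.5)
print('recess',ray('w7',*k(710,387),.024)[:2]-d*.035,'die',ray('w7',*k(712,605),.0591)[:2]-d*.030)
print(seatc('w7',k(175,218),k(1240,213),.047))
```

```text
recess [0.44159291 0.0862329 ] die [0.44067455 0.08619284]
(np.float64(0.07019572714486563), array([0.44104287, 0.08626787]), array([0.53474683, 0.07881348]), np.float64(-94.5484422796329))
```

```bash
python3 -m pendant '[[0.0005,0,-0.018,0],[0,0,-0.013,0],[0,0,-0.008,0],[0,0,-0.003,0],[0,0,-0.001,0]]'; python3 -m pendant '[[0,0,-0.001,0],[0,0,-0.001,0],[0,0,-0.001,0],[0,0,0,0],[0,0,0,0]]'
```

```text
time: 19.25
eef_pos: [0.4416, 0.0856, 0.0287]
ee_rot: [[0.0, -0.083, -0.997], [-0.0, -0.997, 0.083], [-1.0, -0.0, -0.0]]
ft_force: [0.5, 0.5, -5.7]
opening: 0.0229
time: 19.88
eef_pos: [0.4418, 0.0856, 0.0272]
ee_rot: [[-0.0, -0.083, -0.997], [-0.0, -0.997, 0.083], [-1.0, 0.0, 0.0]]
ft_force: [-4.2, 0.3, 6.9]
opening: 0.0231
```

```bash
python3 -m pendant '[[0,0,0.001,0],[0,0,0,0],[0,0,0,0],[0,0,0.015,0],[0,0,0.05,0]]' 0.04; python3 -m pendant '[[0,0,0.06,0],[0.02,-0.02,0.055,0],[0.035,-0.03,0.025,10],[0.04,-0.04,0,10],[0.04,-0.04,0,10]]' 0.072
python3 -m pendant '[[0.04,-0.04,0,0],[0.035,-0.03,0,0],[0.016,-0.0165,0,0],[0,0,0,0],[0,0,0,0]]'
python3 - <<'E'
from h import *
snap('wrist','w8');print(robot.get_obs()['eef_pos'])
E
```

```text
time: 20.5
eef_pos: [0.4391, 0.0856, 0.0905]
ee_rot: [[-0.007, -0.084, -0.996], [0.0, -0.997, 0.084], [-1.0, 0.0, 0.007]]
ft_force: [1.2, 0.8, 0.8]
opening: 0.0402
time: 21.12
eef_pos: [0.5778, -0.0456, 0.2339]
ee_rot: [[0.003, 0.432, -0.902], [-0.001, -0.902, -0.432], [-1.0, 0.002, -0.003]]
ft_force: [0.4, 0.6, 0.5]
opening: 0.0716
time: 21.75
eef_pos: [0.6668, -0.1303, 0.2321]
ee_rot: [[-0.0, 0.426, -0.905], [0.0, -0.905, -0.426], [-1.0, -0.0, 0.0]]
ft_force: [0.4, -0.6, 0.2]
opening: 0.0719
[ 0.66678499 -0.13000551  0.2321178 ]
```

View pics/w8.png

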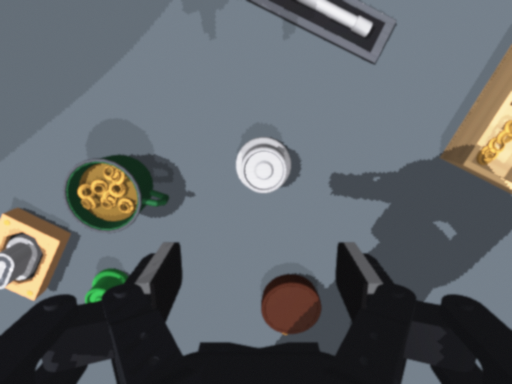

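Run:
```python
from h import *
crop('w8',264,165,34,16)
```

```text
(no output)
```

View pics/w8_264_165.png

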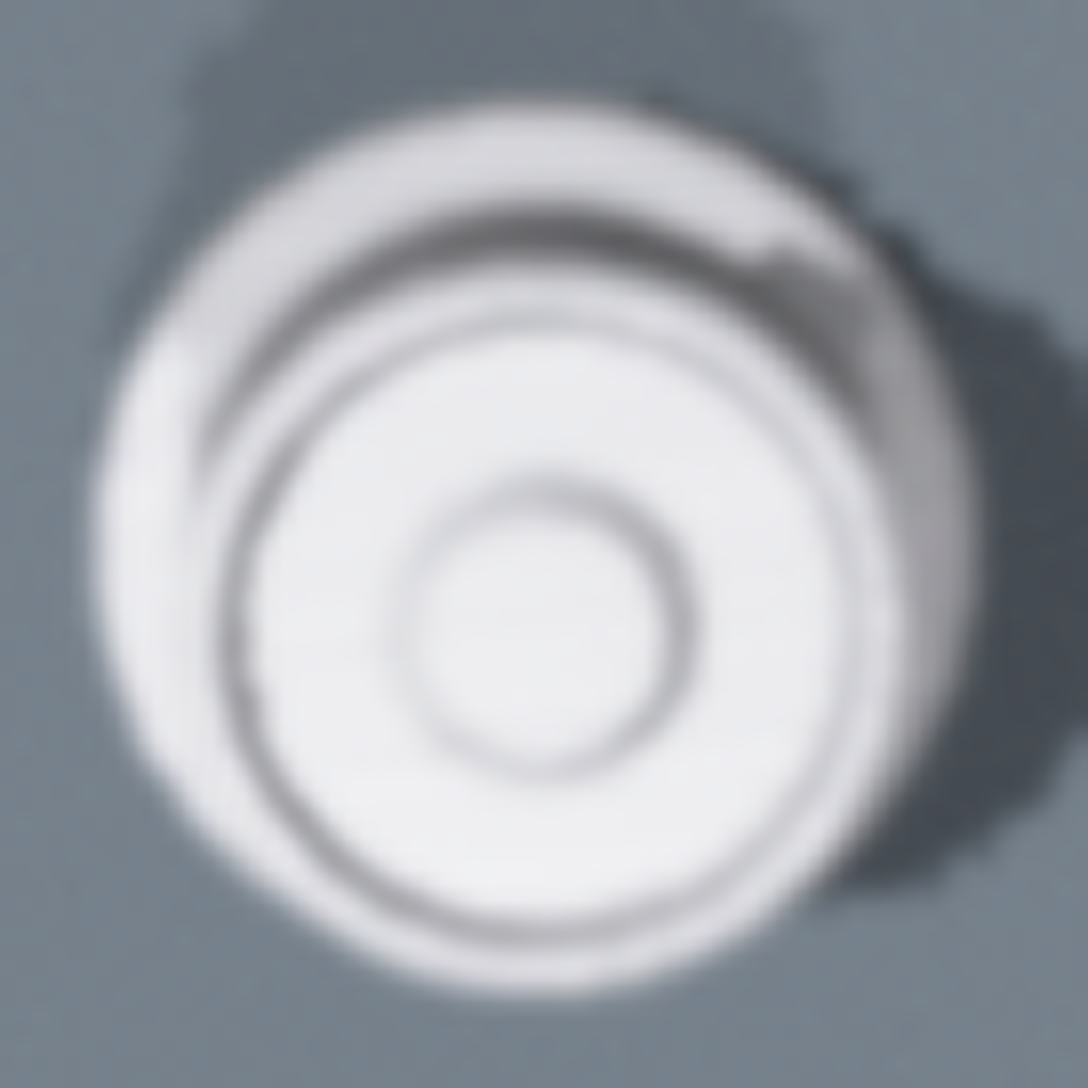

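Run:
```python
from h import *
k=lambda x,y:(230+x/16-.5,131+y/16-.5)
print(ray('w8',*k(547,626),.04),ray('w8',*k(535,531),.01),robot.get_obs()['eef_pos'])
k=lambda x,y:(94+x/12-.5,156+y/12-.5)
p=np.array([(163,230),(550,155),(625,545),(228,620)]).mean(0);print(ray('top0',*k(*p),.024))
```

```text
[ 0.67021559 -0.13394372  0.04      ] [ 0.67075505 -0.13324571  0.01      ] [ 0.66678499 -0.13000551  0.2321178 ]
[0.54227583 0.39243052 0.024     ]
```

```bash
python3 -m pendant '[[0.0036,-0.0036,-0.06,0],[0,0,-0.06,0],[0,0,-0.058,0],[0,0,-0.032,0],[0,0,-0.0105,0]]' ; python3 -m pendant '[[0,0,0,0],[0,0,0,0],[0,0,0,0],[0,0,0,0],[0,0,0,0]]' 0.0 90;python3 -m pendant '[[0,0,0.02,0],[0,0,0.05,0],[0,0,0.04,0],[0,0,0,0],[0,0,0,0]]'
python3 - <<'E'
from h import *
snap('wrist','w9')
E
```

```text
time: 22.42
eef_pos: [0.6688, -0.1329, 0.0087]
ee_rot: [[-0.005, 0.427, -0.904], [0.002, -0.904, -0.427], [-1.0, -0.004, 0.004]]
ft_force: [-0.6, -0.5, 0.4]
opening: 0.0719
time: 23.05
eef_pos: [0.6723, -0.1346, 0.0135]
ee_rot: [[0.003, 0.426, -0.905], [-0.0, -0.905, -0.426], [-1.0, 0.001, -0.002]]
ft_force: [-1.3, 1.6, 6.7]
opening: 0.0477
time: 23.68
eef_pos: [0.6692, -0.1341, 0.1185]
ee_rot: [[-0.004, 0.426, -0.905], [0.001, -0.905, -0.426], [-1.0, -0.003, 0.003]]
ft_force: [-1.4, 1.3, -7.1]
opening: 0.0474
```

View pics/w9.png

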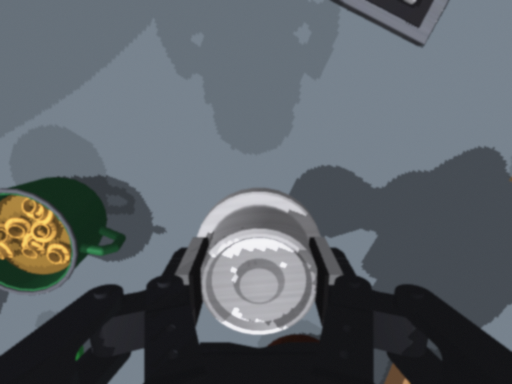

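```bash
python3 -m pendant '[[0,0.03,0.02,0],[0,0.05,0,0],[0,0.055,0,0],[0,0.055,0,0],[0,0.055,0,0]]'; python3 -m pendant '[[-0.02,0.055,0,0],[-0.025,0.055,0,0],[-0.025,0.055,0,0],[-0.025,0.05,0,0],[-0.02,0.04,0,0]]'; python3 -m pendant '[[-0.0125,0.025,-0.035,0],[0,0,-0.035,0],[0,0,0,0],[0,0,0,0],[0,0,0,0]]'
python3 - <<'E'
from h import *
snap('wrist','w10');print(robot.get_obs()['eef_pos'],robot.get_obs()['joint_pos'].round(2))
crop('w10',260,200,90,8)
E
```

```text
time: 24.35
eef_pos: [0.6689, 0.112, 0.1372]
ee_rot: [[-0.006, 0.426, -0.905], [-0.0, -0.905, -0.426], [-1.0, -0.002, 0.005]]
ft_force: [0.2, -0.3, -6.6]
opening: 0.0477
time: 24.98
eef_pos: [0.5528, 0.3666, 0.1372]
ee_rot: [[-0.006, 0.427, -0.904], [-0.002, -0.904, -0.427], [-1.0, -0.0, 0.006]]
ft_force: [0.9, -0.3, -5.8]
opening: 0.0475
time: 25.6
eef_pos: [0.5452, 0.3906, 0.0733]
ee_rot: [[0.003, 0.425, -0.905], [0.002, -0.905, -0.425], [-1.0, -0.0, -0.004]]
ft_force: [-0.3, 0.5, -5.1]
opening: 0.0478
[0.54508812 0.39064491 0.07336839] [ 0.47  0.43  1.69 -0.    1.01  1.6 ]
```

View pics/w10.png

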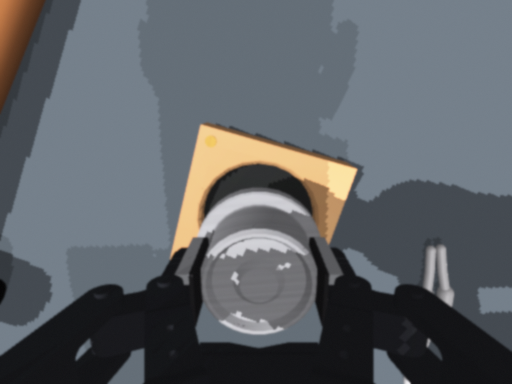

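View pics/w10_260_200.png

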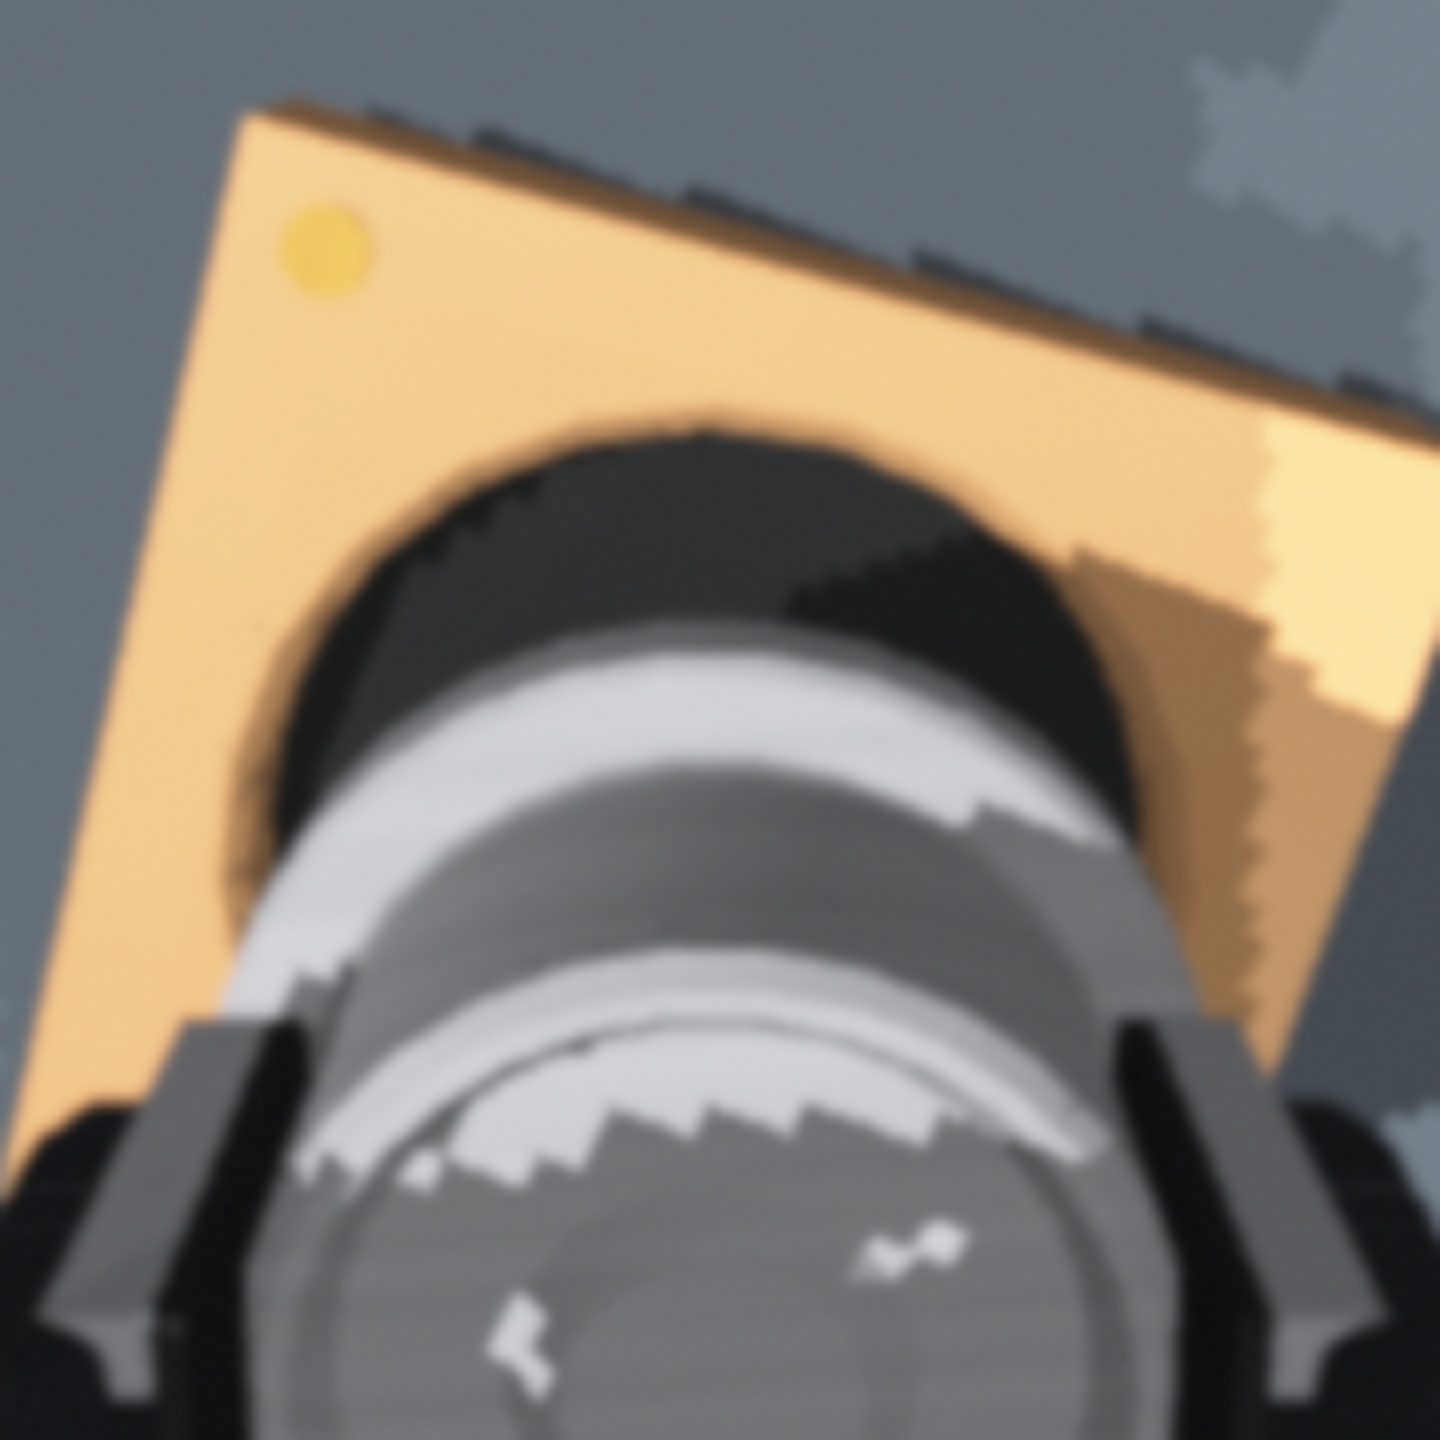

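Run:
```python
from h import *
d=np.array([.905,.426]); k=lambda x,y:(170+x/8-.5,110+y/8-.5)
print('recess',ray('w10',*k(705,412),.024)[:2]-d*.037,'die',ray('w10',*k(712,617),.06)[:2]-d*.032)
crop('w10',345,165,20,20)
print(seatc('w10',k(245,112),(357,168),.049))
```

```text
recess [0.54411975 0.39151758] die [0.54277791 0.39032361]
(np.float64(0.09796342966121549), array([0.54307274, 0.39091004]), array([0.63975249, 0.40694211]), np.float64(-80.58452118302091))
```

View pics/w10_345_165.png

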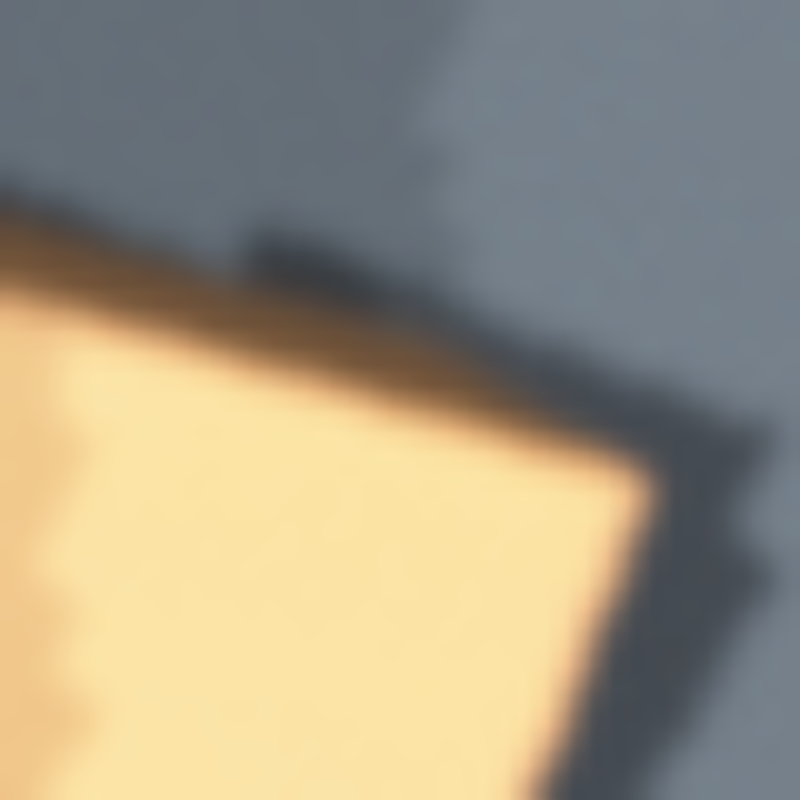

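```bash
python3 -m pendant '[[0.0005,0.0007,-0.018,0],[0,0,-0.013,0],[0,0,-0.008,0],[0,0,-0.003,0],[0,0,-0.002,0]]'; python3 -m pendant '[[0,0,-0.001,0],[0,0,-0.001,0],[0,0,-0.001,0],[0,0,0,0],[0,0,0,0]]'
```

```text
time: 26.28
eef_pos: [0.544, 0.3912, 0.0275]
ee_rot: [[-0.001, 0.426, -0.905], [-0.0, -0.905, -0.426], [-1.0, 0.0, 0.001]]
ft_force: [-3.3, -2.2, 0.3]
opening: 0.0478
time: 26.9
eef_pos: [0.5443, 0.3914, 0.0275]
ee_rot: [[-0.0, 0.426, -0.905], [-0.0, -0.905, -0.426], [-1.0, 0.0, 0.0]]
ft_force: [-6.9, -4.5, 8.2]
opening: 0.0477
```

Seated. Release, retreat, look over everything.

```bash
python3 -m pendant '[[0,0,0.001,0],[0,0,0,0],[0,0,0,0],[0,0,0.015,0],[0,0,0.05,0]]' 0.066; python3 -m pendant '[[0,0,0.06,0],[-0.01,0.0,0.06,0],[-0.02,0,0.04,0],[0,0,0,0],[0,0,0,0]]'
python3 -m pendant '[[0,0,0,0],[0,0,0,0],[0,0,0,0],[0,0,0,0],[0,0,0,0]]'
python3 - <<'E'
from h import *
snap('wrist','w11');snap('top','top1');snap('scene','scene1');print(robot.get_obs()['ft_force'])
for n in('scene1','top1'):
    i=cv2.imread(f'pics/{n}.png');cv2.imwrite(f'pics/{n}b.png',cv2.resize(i,(800,600),interpolation=cv2.INTER_CUBIC))
E
```

```text
time: 27.52
eef_pos: [0.5418, 0.3899, 0.0877]
ee_rot: [[-0.007, 0.426, -0.905], [-0.003, -0.905, -0.426], [-1.0, 0.0, 0.007]]
ft_force: [0.6, 0.6, -1.1]
opening: 0.0658
time: 28.15
eef_pos: [0.5138, 0.391, 0.25]
ee_rot: [[-0.0, 0.426, -0.905], [-0.0, -0.905, -0.426], [-1.0, 0.0, 0.0]]
ft_force: [-0.4, 0.1, 0.3]
opening: 0.0665
time: 28.78
eef_pos: [0.5141, 0.3912, 0.2501]
ee_rot: [[-0.0, 0.426, -0.905], [-0.0, -0.905, -0.426], [-1.0, 0.0, 0.0]]
ft_force: [0.6, 0.2, 0.3]
opening: 0.0659
[-0.47186137  0.40229406 -0.17373471]
```

View pics/w11.png

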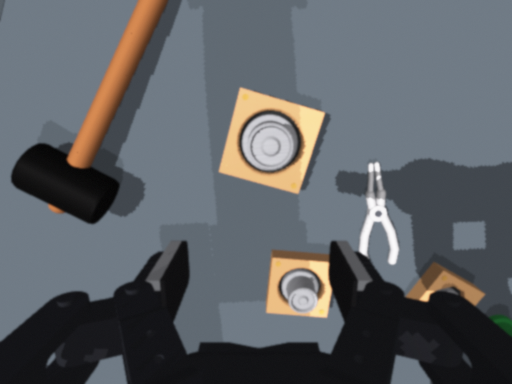

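View pics/top1b.png

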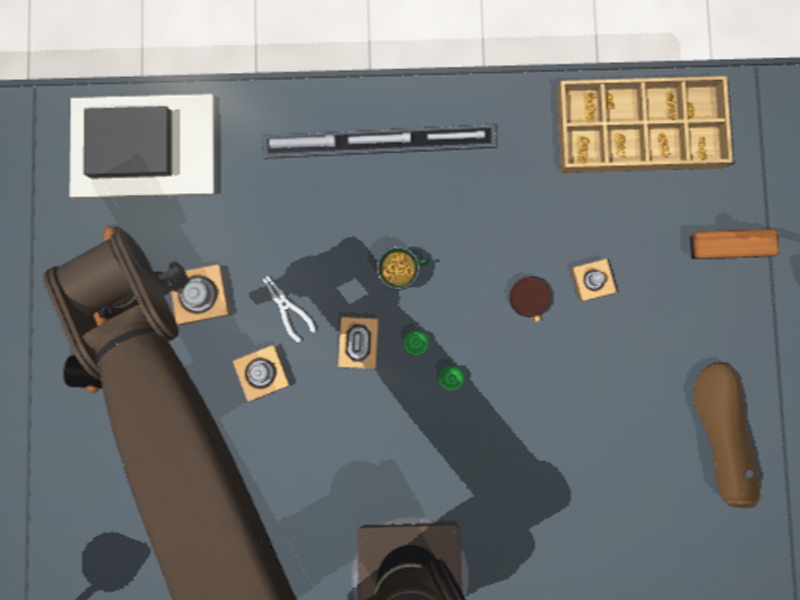

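View pics/scene1b.png

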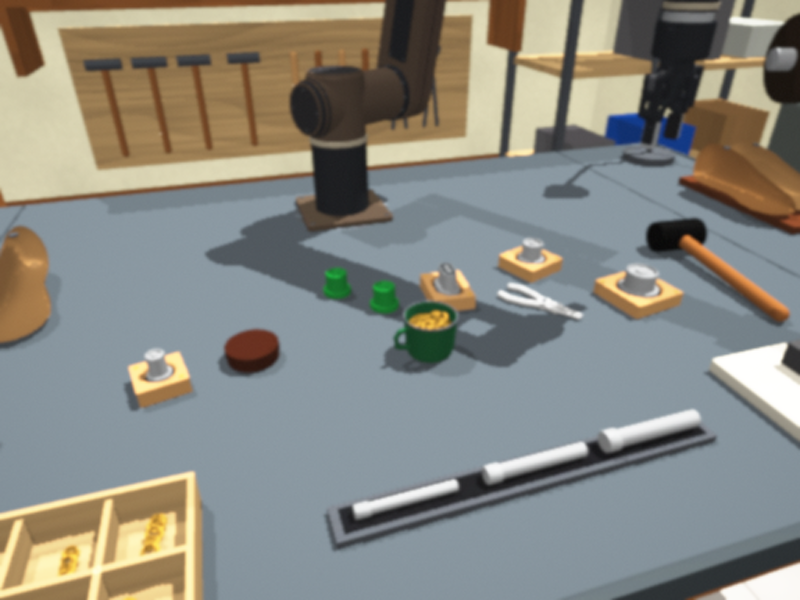

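Run:
```python
from h import *
i=cv2.imread('pics/top1.png')
t=[cv2.resize(i[v-18:v+18,u-18:u+18],(290,290),interpolation=cv2.INTER_CUBIC) for u,v in((126,188),(166,238),(229,219),(380,179))]
cv2.imwrite('pics/chk.png',np.vstack([np.hstack(t[:2]),np.hstack(t[2:])]))
a,b=cv2.imread('pics/top0.png').astype(int),i.astype(int)
for n,(u,v) in {'cup':(255,171),'plier':(184,198)}.items():
    print(n,np.abs(a-b)[v-22:v+22,u-20:u+20].mean())
```

```text
cup 8.69469696969697
plier 13.450189393939393
```

View pics/chk.png

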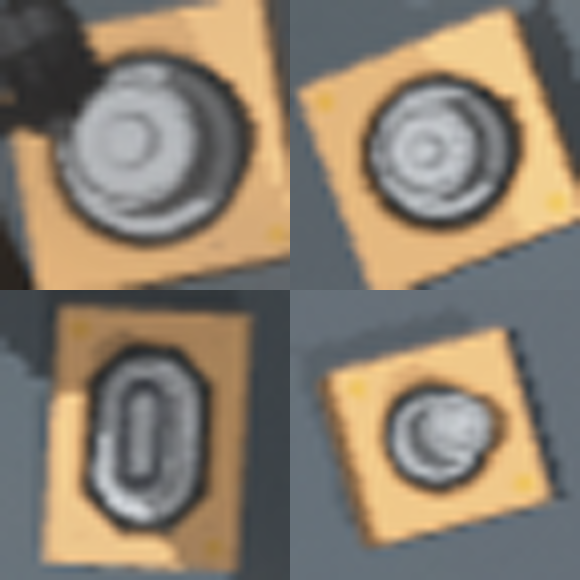

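```bash
python3 -c "
from station import robot
print(robot.finish_job(), robot.get_obs()['time'])"
```

```text
the job is handed in; nothing more can be done
the job is handed in; nothing more can be done
```

All four dies are upright and fully down in their own recesses: small, medium, oval (turned about 85° to lie along its recess) and large. I handed the job in at about 29 s.

- **Placing:** each die was lowered gently. At contact the tool was 14 mm above its height when it picked the die up off the bench, which matches the recess floor. The downward force was 7–9 N before I let go.
- **Alignment:** before lowering, the wrist camera put each die within about 2 mm of its recess centre, against 5 mm of play. The last top view shows a dark felt ring around each foot.
- **Cup and pliers:** in the last views both look where they started. The pixel comparison did show a change around them, which I put down to the arm's moved shadow because their outlines had not shifted.
- **Disagreement:** the top camera placed the seats up to 3 mm away from where the wrist camera did. I used the wrist readings.

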